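# Draw the strainer basket out of its housing with the hook rod

### The arm

A 6-joint arm with a two-finger parallel gripper is mounted at the origin on the work surface. World frame = base frame: x ahead of the robot, y to its left, z up, the work surface at z = 0. Lengths are in m, angles in rad, forces in N, time in s.
With the tool pointing down it reaches from about 0.325 to 0.9 m from the base axis. Payload 6.1 kg.
Tool frame: the origin (TCP) lies on the mounting face of the last link; the fingertips stand 173 mm ahead of it and the grasp point (between the pads) lies 155 mm ahead of it; z points along the fingers, y is the direction in which the jaws open and shut (so a half turn about z gives the same grasp; the last joint's range is limited). The gripper opens to 85 mm and grips with 20 to 120 N. Pads are 22 mm wide; open, the fingers measure 114 mm over their backs; the gripper's body (76 mm by 85 mm) begins 54 mm behind the grasp point. The pads swing forward as they close: fully open they stand 13 mm farther back than shut.
Start: joints at [1.202, 0.22, 1.526, -0, 1.395, -0.126], TCP at [0.15, 0.607, 0.405] pointing down, gripper open.
Joint ranges: [-2.98, 2.98], [-0.91, 2.08], [0.09, 2.57], [-1.24, 4.39], [0.2, 2.65], [-2.68, 2.68]. Speed limits (rad/s): [2.57, 2.57, 3.01, 3.14, 3.14, 3.14].

### API

Orientations are given as a unit quaternion [w, x, y, z].
In Python, from cell import sense, optics, order gives the robot as it stands.
- The arm moves only by the shell command python3 -m crank 'ROWS' [OPENING] [FORCE]. ROWS is JSON, a list of rows, each an object with "travel": the shift along the tool's x, y, z in cm, a list of three; "twist": the turn about the tool's z in degrees. In form: [{"travel": [tx, ty, tz], "twist": twist}, ...]. A call has exactly 8 rows; each row is the pose to reach, as a shift and turn from the pose commanded when the call began, along the tool's axes at that moment; what a row does not reach only later rows make up. A row lasts 1/8 s, in which the tool goes at most 62.5 mm and 10.7 degrees, less where a joint would pass 70% of its speed; a pose out of reach is approached as far as the arm can. A call with a gripper value outside its range is refused whole. OPENING is the opening, from 0 (shut) to 1 (fully open), set as the call begins (- or left out, the last holds). The fingers move at their own pace and stop on an object; FORCE is the grip in N (left out, the last holds). Time passes only in rows, so rows that repeat a pose let the fingers close, or fill a call up. It gives the time, the measured TCP pose, the force and the opening at its end, in the units of the state.
- sense(): the state, without advancing time (a new reading comes with each control period).
- optics.grab_frame(name): name is "scene" or "top" or "wrist"; returns the picture (400x640x3 uint8, red, green, blue); there is no depth.
- optics.camera_model(name): a dict with "camera_matrix" (3x3 intrinsics, pixels), "k1" (the pictures are not rectified: a ray, as slopes to the right and down, at radius r is drawn at 1 + k1 r^2 times it, then the intrinsics apply), "xyz" and "attitude" of the camera in the world. Camera axes: x right, y up, looking along -z (the intrinsics and any distortion apply to the point x, -y, -z); pixel columns grow to the right and rows downward; lengths in m; the calibration is good to about 2 mm. A picture is of the moment at which its call begins: read the wrist's pose just before it. camera_model takes no time and is no camera call; for the wrist camera it gives the pose at the moment of the call.
- order.job_done(): hands the job in, once; it reports no verdict.
The state is a dict: "time": time; "joint_positions": joint angles; "qd": joint speeds; "joint_efforts": joint torques, N m; "ee_pos": TCP position; "tcp_rot": TCP orientation; "force": force on the tool from outside, world axes, zero at the start; "moment": the same for the moment, N m; "width": finger opening in m.
Only numpy, scipy, OpenCV 4.12 (cv2) and the standard library are available. Lean on these libraries where they do the work, as an engineer would, in place of code of your own. Each camera call takes 0.05 s, during which the arm holds its last target.

### The job

Take the hook rod from its fork, feel for the stiff, leaning bail of the strainer basket that hangs deep in the clear strainer housing, hook it where it stands, draw the basket out and stand it upright in the drip tray; then hang the rod back in its fork. Lift the basket only with the rod, never touching it with the gripper, and do not tip it over or drop it. Work by light touch, never pushing or pulling the basket, its bail or the housing with more than 15 N, and leave the cover, the gasket and the valve where they are.

Things in the scene. Friction and masses are not known exactly. Their poses are not given: they have to be found in the camera images.
- pot: Strainer housing fixed on the bench, 152 mm tall, open on top. Origin: centre of its underside, z up. Grey foot and lower barrel (bore 76 mm) up to a ledge 53 mm above the bench, on which the basket hangs by its flange; above it a clear barrel, bore 92 mm. Pipe stubs with brass nuts reach 82 mm from the axis along +y and -y, 30 mm above the bench.
- pot_mouth (a point): Centre of the housing's round mouth, level with the top of its steel top ring: ring 124 mm across, bore 92 mm, 152 mm above the bench. Four tie-bolt heads stand 5 mm above the ring. Axes as the housing's.
- basket: Perforated steel strainer basket, 0.3 to 0.65 kg, hanging in the housing. Origin: centre of its underside, z up. Open hollow body, 72 mm across and 42 mm tall (wall 2, floor 3 mm), a close fit in the housing's 76 mm lower bore: pushed sideways it binds instead of giving way; drawn up steadily it slides out and then hangs tilted by up to about 0.35 rad, as the bail leans.
- basket_mouth (a point): Centre of the basket's open mouth, 46 mm above its underside, level with the top of its flange (84 mm across, 68 mm inside, 4 mm thick). Two lugs, 8 mm along x and 4 mm along y, stand 8 mm above the flange at y = +36.5 and -36.5 mm and carry the bail. Axes as the basket's.
- bail_pivot (a point): Fixed on the basket: middle of the bail's pivot line, along the basket's y, 50 mm above its underside. The bail is a hoop of 5 mm wire, its top bar peaking at y = 0, 44 mm from the pivots (36 to 40 mm beside the peak, out to y = +-22 mm). Its lean is NOT read, feel or look for it: within 0.5 rad of upright towards +x or -x, so the peak is anywhere from x = -21 to 21 mm, 38 to 44 mm above this point.
- rod: Hook rod, 0.14 kg. Origin: on the shank's axis, level with the hook's underside; z up the shank, x towards the hook's point. Shank 6 mm thick, 90 mm long up to a collar (30 mm across, z = 90 to 96 mm); black handle above, to z = 166 mm. The hook, of 6 mm wire, reaches to x = 19 mm, is lowest at x = 8 mm, its mouth is 10 mm wide and its point ends 20 mm above the underside.
- rod_grip (a point): Point to hold the rod by: middle of its black handle (26 mm along x, 14 mm along y, 70 mm tall), on the shank's axis, 134 mm above the rod's underside. Axes as the rod's.
- rod_hook (a point): Inside of the hook's bend, where the bail's bar comes to rest: 8 mm from the shank's axis along x, 6 mm above the rod's underside. Axes as the rod's. The bail is stiff in its pivots and does not swing under a fair push: bring the hook down beside it, slide the shank sideways until it just touches the bar (2 to 4 N), then lift. If the hook lands on the bar, go in on the other side.
- fork_seat (a point): Middle of the fork of the fixed blue rod stand, on top of its prongs, 110 mm above the bench. The prongs run along x, open to -x, slot 16 mm wide from x = -27 to 33 mm, with lips 4 mm high at the open end; post behind, at x = 39 to 49 mm, no taller. The rod hangs with its shank in the slot, collar on the prongs, rod_grip 44 mm above this point, hook to about -x at the start.
- tray: Steel drip tray, fixed, 160 mm square and 22 mm tall, walls and floor 4 mm thick. Origin: centre of its underside on the bench; its floor lies 4 mm above the bench.
- cover: Bystander: the housing's round steel cover, 120 mm across and 10 mm thick, with a T-bar on top, 40 mm tall over all. Origin: centre of its underside.
- gasket: Bystander: black rubber gasket ring, 116 mm across, 5 mm thick, flat on the bench. Origin: centre of its underside.
- valve: Bystander: aluminium air valve with black cap and brass ports, about 90 mm long and 75 mm tall. Origin: centre of its underside.
Things that resemble listed ones, but are neither listed nor needed, are in the scene too. What is shaped like the tray but purple or yellow is not meant.

How it is judged:
By the outcome, as a careful person would: the job done as asked, in the order asked, and still so for the second after the job is handed in, with the robot touching nothing.
It also fails if it takes over 72 s, if anything falls off the work surface, if the arm or the gripper's body presses on something with over 40 N, if the wrist force passes 120 N, or if a joint passes its speed limit or range.

## Working session

There is one attempt and no reset: what is moved stays moved. The work goes in short steps, Python scripts to look and compute and a shell command to move; the robot and the scene stay as the last step left them, time stands still between calls to the robot, and variables do not carry over. Pictures are saved under pics/ and viewed, and the job is handed in when it is done.

```bash
ls; mkdir -p pics; python3 - <<'E'
from cell import sense, optics
import cv2
print(sense())
for n in ("scene","top","wrist"):
    m=optics.camera_model(n); print(n,m)
    cv2.imwrite(f"pics/{n}0.png",optics.grab_frame(n)[:,:,::-1])
E
```

```text
pics
{'time': 0.0, 'joint_positions': array([ 1.20190933e+00,  2.21199445e-01,  1.52765243e+00, -5.69336278e-06,
        1.39467511e+00, -1.26083014e-01]), 'qd': array([ 0.00269441, -0.00011701,  0.00117607, -0.00098775, -0.0009433 ,
        0.00039353]), 'joint_efforts': array([-8.36669024e-04, -4.96887481e+01, -3.89401746e+01, -2.68875438e-04,
        1.09274758e-02, -5.12007375e-06]), 'ee_pos': array([0.15015787, 0.60640424, 0.40359357]), 'tcp_rot': array([-2.34206409e-04,  1.21103443e-01,  9.92639421e-01, -9.38384607e-04]), 'force': array([ 0.43423292, -0.54578239, -0.31274007]), 'moment': array([ 0.00689578, -0.02217683, -0.00984345]), 'width': 0.08544504440524048}
scene {'camera_matrix': array([[379.66849728,   0.        , 317.13337962],
       [  0.        , 379.66849728, 203.96972284],
       [  0.        ,   0.        ,   1.        ]]), 'k1': -0.0026133476759145806, 'xyz': array([1.22698216, 0.51216946, 0.78777555]), 'attitude': array([0.45651626, 0.22281959, 0.3816361 , 0.77220349])}
top {'camera_matrix': array([[438.34013937,   0.        , 318.68777064],
       [  0.        , 438.34013937, 194.71531599],
       [  0.        ,   0.        ,   1.        ]]), 'k1': 0.04092459943393859, 'xyz': array([0.36108033, 0.0734708 , 1.33098223]), 'attitude': array([ 0.70631414,  0.03857649, -0.0364841 , -0.70590445])}
wrist {'camera_matrix': array([[310.49138873,   0.        , 319.20016576],
       [  0.        , 310.49138873, 198.51024259],
       [  0.        ,   0.        ,   1.        ]]), 'k1': -0.05089722093928003, 'xyz': array([0.0767476 , 0.62439737, 0.37349089]), 'attitude': array([ 0.77855777, -0.11722025, -0.09021564,  0.60989208])}
```

View pics/scene0.png

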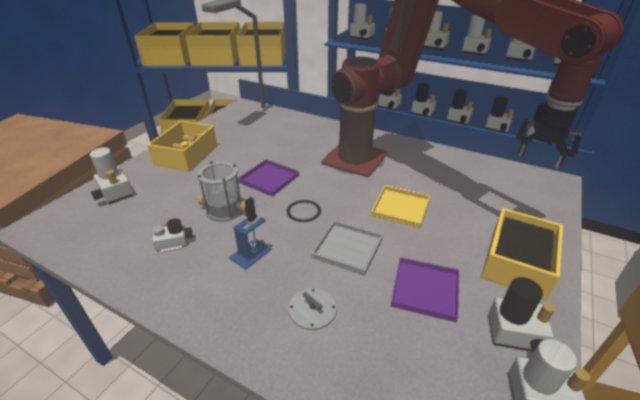

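View pics/top0.png

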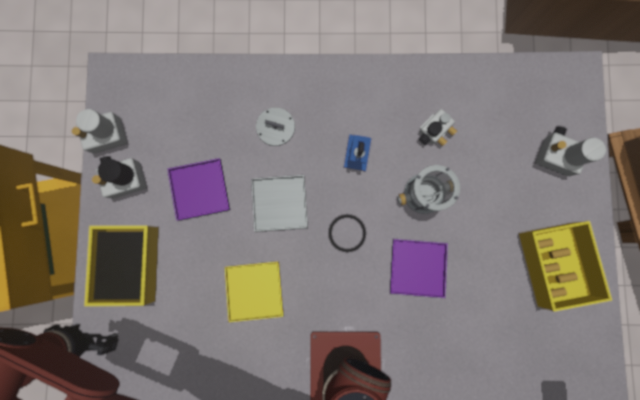

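View pics/wrist0.png

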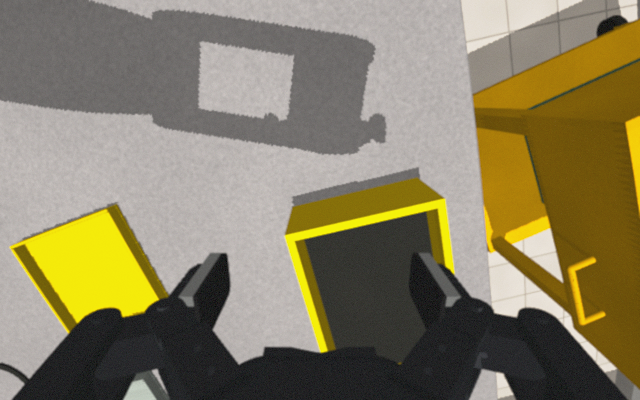

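The scene and top views show the housing (top image ~435,190), fork with rod (~357,152), grey tray (~280,204), gasket (347,233), cover (275,127) and valve (437,128). Next: enlarged crops and ray helpers.

```bash
cat > h.py <<'E'
import numpy as np, cv2, json
from cell import sense, optics
from scipy.spatial.transform import Rotation as R
def rot(q): q=np.asarray(q); return R.from_quat([q[1],q[2],q[3],q[0]]).as_matrix()
def dist(m): return np.array([m['k1'],0,0,0,0.])
def rays(m,px):
    u=cv2.undistortPoints(np.array(px,float).reshape(-1,1,2),np.array(m['camera_matrix']),dist(m)).reshape(-1,2)
    d=np.c_[u[:,0],-u[:,1],-np.ones(len(u))]
    return np.array(m['xyz']),d@rot(m['attitude']).T
def plane(m,px,z):
    o,d=rays(m,px); return o+d*((z-o[2])/d[:,2])[:,None]
def proj(m,P):
    P=np.atleast_2d(P); c=(P-m['xyz'])@rot(m['attitude']); c=c*[1,-1,-1]
    return cv2.projectPoints(c.reshape(-1,1,3),np.zeros(3),np.zeros(3),np.array(m['camera_matrix']),dist(m))[0].reshape(-1,2)
def tri(obs):
    A=np.zeros((3,3));b=np.zeros(3)
    for m,p in obs:
        o,d=rays(m,[p]);d=d[0]/np.linalg.norm(d[0]);M=np.eye(3)-np.outer(d,d);A+=M;b+=M@o
    return np.linalg.solve(A,b)
def grab(n,name):
    m=optics.camera_model(n);im=optics.grab_frame(n)[:,:,::-1].copy();cv2.imwrite(f'pics/{name}.png',im);return m,im
def crop(im,x,y,w,h,s,name): cv2.imwrite(f'pics/{name}.png',cv2.resize(im[y:y+h,x:x+w],None,fx=s,fy=s,interpolation=cv2.INTER_CUBIC))
def st():
    s=sense(); print('t',round(s['time'],2),'tcp',s['ee_pos'].round(4),'q',s['tcp_rot'].round(4),'F',s['force'].round(2),'M',s['moment'].round(2),'w',round(s['width'],4)); print('j',s['joint_positions'].round(3)); return s
E
python3 - <<'E'
from h import *
a=cv2.imread('pics/top0.png'); b=cv2.imread('pics/scene0.png')
crop(a,330,110,150,115,5,'c1'); crop(b,140,150,150,120,5,'c2'); crop(a,235,160,130,100,6,'c3')
for n,im in(('top',a),):
    m=optics.camera_model(n)
    hsv=cv2.cvtColor(im,cv2.COLOR_BGR2HSV)
    # blue stand
    M=cv2.inRange(hsv,(100,120,40),(125,255,255))
    for c in cv2.findContours(M,0,1)[0]:
        if cv2.contourArea(c)>80: r=cv2.minAreaRect(c);print('blue',r)
    s=hsv[160:240,240:320]; print(hsv[200,280],hsv[230,340-10],hsv[204,245])
E
```

```text
blue ((357.16217041015625, 152.02703857421875), (20.385475158691406, 31.893404006958008), 9.462322235107422)
[ 83   6 167] [ 0  5 56] [144   9 140]
```

View pics/c1.png

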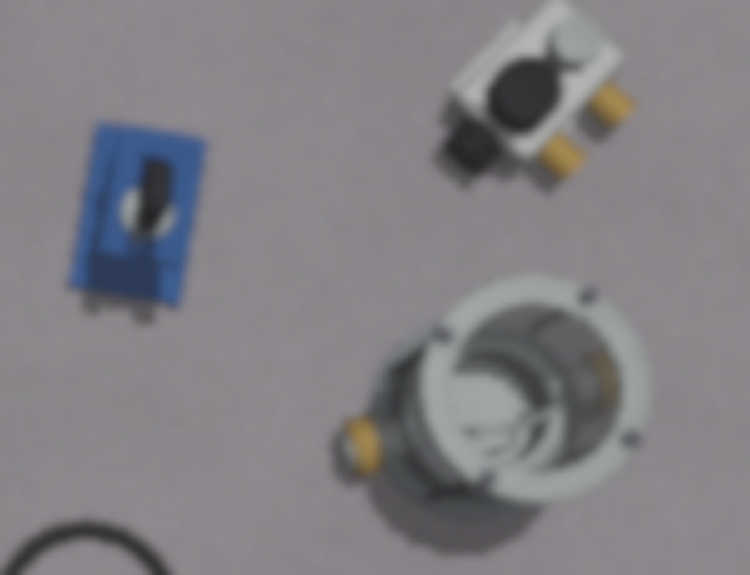

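View pics/c2.png

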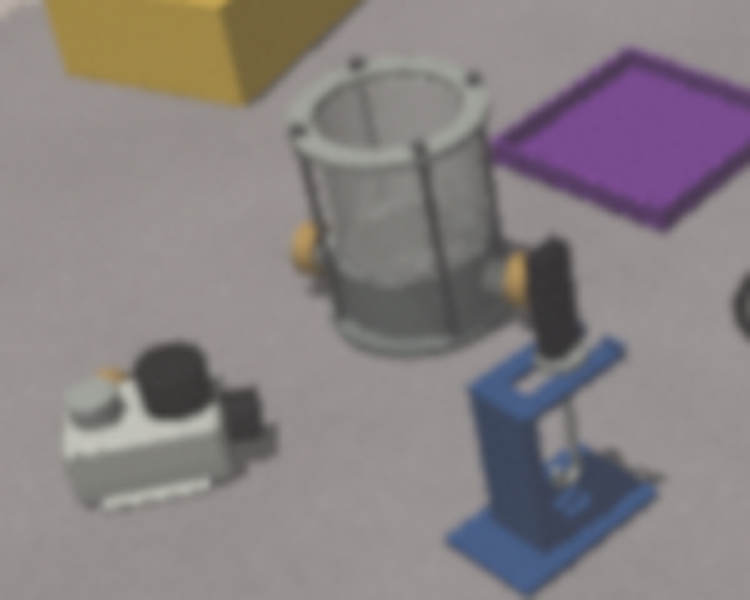

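View pics/c3.png

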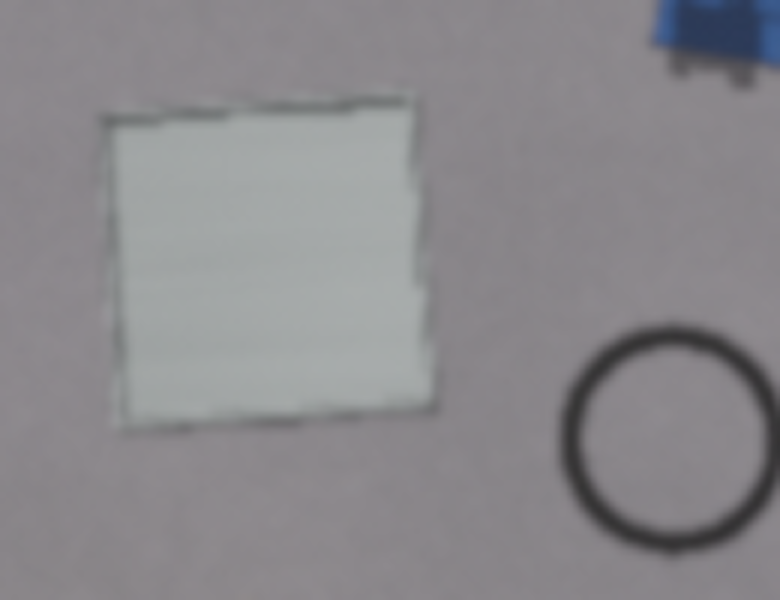

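The crops show the pot ring centre ~(437,188) in top, with brass nuts at (402,199) and (451,185); collar at (359.6,152). Grey tray corners are clear. Bail arcs are visible faintly at ~(433,197). Next, world positions.

```bash
python3 - <<'E'
from h import *
m=optics.camera_model('top'); s=optics.camera_model('scene')
T=lambda p,z:plane(m,[p],z)[0].round(4); S=lambda p,z:plane(s,[p],z)[0].round(4)
c1=lambda x,y:(330+x/5-.4,110+y/5-.4); c2=lambda x,y:(140+x/5-.4,150+y/5-.4); c3=lambda x,y:(235+x/6-.4,160+y/6-.4)
print('mouth top',T(c1(536,388),.152),'scene',S(c2(389,112),.152))
P=[c1(*p) for p in((587,296),(630,439),(487,481),(442,334))]
print('bolts',plane(m,P,.156).round(4),plane(m,P,.156).mean(0))
P=[c2(*p) for p in((357,64),(474,78),(420,147),(298,130))]
print('bolts',plane(s,P,.156).round(4),plane(s,P,.156).mean(0))
n1=T(c1(362,447),.03);n2=T(c1(604,375),.03);print('nuts',n1,n2,(n1+n2)/2, np.degrees(np.arctan2(*(n1-n2)[[1,0]])))
n1=S(c2(308,247),.03);n2=S(c2(517,278),.03);print('nuts scene',n1,n2,(n1+n2)/2)
print('collar',T(c1(148,212),.113))
print('collar2',S(c2(560,358),.113),'handletop',S(c2(553,240),.186), T(c1(157,162),.186))
print('stand base TL,TR,BL,BR',[T(c1(*p),.005) for p in((100,122),(207,140),(70,290),(180,307))])
print('tips',S(c2(618,347),.11),S(c2(550,345),.11),S(c2(475,392),.11),S(c2(522,415),.11))
K=np.array([T(c3(*p),.022) for p in((103,118),(413,95),(435,410),(122,428))]);print('tray',K,K.mean(0))
print('tri handletop',tri([(m,c1(157,168)),(s,c2(553,242))]))
E
```

```text
mouth top [ 0.5073 -0.2418  0.152 ] scene [ 0.5102 -0.2398  0.152 ]
bolts [[ 0.5569 -0.2695  0.156 ]
 [ 0.4793 -0.2901  0.156 ]
 [ 0.4566 -0.2133  0.156 ]
 [ 0.5362 -0.1911  0.156 ]] [ 0.50722245 -0.24098307  0.156     ]
bolts [[ 0.4807 -0.2908  0.156 ]
 [ 0.4584 -0.2142  0.156 ]
 [ 0.5358 -0.193   0.156 ]
 [ 0.5568 -0.2703  0.156 ]] [ 0.50789909 -0.24205558  0.156     ]
nuts [ 0.4871 -0.1705  0.03  ] [ 0.5302 -0.3149  0.03  ] [ 0.50865 -0.2427   0.03   ] 106.61912560895611
nuts scene [ 0.5274 -0.3209  0.03  ] [ 0.4875 -0.1771  0.03  ] [ 0.50745 -0.249    0.03   ]
collar [ 0.6121 -0.0371  0.113 ]
collar2 [ 0.6149 -0.0361  0.113 ] handletop [ 0.6041 -0.0389  0.186 ] [ 0.6241 -0.0354  0.186 ]
stand base TL,TR,BL,BR [array([ 0.6908, -0.0177,  0.005 ]), array([ 0.6794, -0.0835,  0.005 ]), array([0.5859, 0.0013, 0.005 ]), array([ 0.5754, -0.0659,  0.005 ])]
tips [ 0.5889 -0.0158  0.11  ] [ 0.6057 -0.0502  0.11  ] [ 0.6574 -0.0618  0.11  ] [ 0.6601 -0.0279  0.11  ]
tray [[0.5473 0.2791 0.022 ]
 [0.5591 0.1235 0.022 ]
 [0.4011 0.1118 0.022 ]
 [0.3922 0.267  0.022 ]] [0.474925 0.19535  0.022   ]
tri handletop [ 0.6167847  -0.03185475  0.1959038 ]
```

```bash
python3 - <<'E'
from h import *
s=st(); Rt=rot(s['tcp_rot']); print(Rt.round(3))
m=optics.camera_model('wrist'); print('cam off tool',(Rt.T@(m['xyz']-s['ee_pos'])).round(4)); print('cam axes in tool',(Rt.T@rot(m['attitude'])).round(3))
print('toolx yaw',np.degrees(np.arctan2(Rt[1,0],Rt[0,0])), np.degrees(s['joint_positions'][[0,5]]))
E
```

```text
t 0.15 tcp [0.1502 0.6065 0.4038] q [-2.000e-04  1.211e-01  9.926e-01 -8.000e-04] F [ 0.11 -0.34  0.08] M [ 0.01 -0.01  0.01] w 0.086
j [ 1.202  0.221  1.527  0.     1.395 -0.126]
[[-0.971  0.24  -0.001]
 [ 0.24   0.971 -0.001]
 [ 0.    -0.002 -1.   ]]
cam off tool [ 0.0756 -0.0002  0.0302]
cam axes in tool [[ 0.001  0.956  0.293]
 [ 1.    -0.001  0.   ]
 [ 0.001  0.293 -0.956]]
toolx yaw 166.0876260130209 [68.86374363 -7.22411018]
```

```bash
python3 -m crank '[{"travel":[-2.6,-3.0,-0.1],"twist":-1},{"travel":[-5.9,-6.8,-0.3],"twist":-3},{"travel":[-9.9,-11.3,-0.5],"twist":-5},{"travel":[-13.9,-15.8,-0.7],"twist":-7},{"travel":[-17.8,-20.3,-0.8],"twist":-9},{"travel":[-21.8,-24.8,-1.0],"twist":-11},{"travel":[-25.7,-29.3,-1.2],"twist":-13},{"travel":[-29.7,-33.8,-1.3],"twist":-15}]' 1; python3 - <<'E'
from h import *
s=st();Rt=rot(s['tcp_rot']);print(Rt.round(3)); print('need cm',(Rt.T@(np.array([.58,-.222,.43])-s['ee_pos'])*100).round(2),np.degrees(np.arctan2(Rt[1,0],Rt[0,0])))
E
```

```text
time: 1.15
ee_pos: [0.3576, 0.2054, 0.4179]
tcp_rot: [0.0, -0.01, 1.0, 0.0]
force: [1.9, -0.3, 0.3]
width: 0.0854
t 1.15 tcp [0.3576 0.2054 0.4179] q [ 4.000e-04 -1.030e-02  9.999e-01  2.000e-04] F [ 1.87 -0.28  0.27] M [-0.07 -0.01  0.  ] w 0.0854
j [ 0.33  -0.326  2.026  0.     1.44  -1.262]
[[-1.    -0.021  0.001]
 [-0.021  1.     0.   ]
 [-0.001  0.    -1.   ]]
need cm [-21.36 -43.19  -1.21] -178.82347437352007
```

```bash
python3 -m crank '[{"travel":[-2.7,-5.5,-0.2],"twist":-2},{"travel":[-5.5,-11.1,-0.3],"twist":-4},{"travel":[-8.2,-16.7,-0.5],"twist":-6},{"travel":[-11.0,-22.3,-0.6],"twist":-8},{"travel":[-13.8,-27.9,-0.8],"twist":-10},{"travel":[-16.5,-33.5,-1.0],"twist":-12},{"travel":[-19.3,-39.1,-1.1],"twist":-13},{"travel":[-21.4,-43.2,-1.2],"twist":-14}]'; python3 - <<'E'
from h import *
s=st();m,im=grab('wrist','w1');print(m['xyz']);print(proj(m,[[.5075,-.2412,.152],[.5075,-.2412,.057],[.5075,-.2412,.1]]).round(1))
E
```

```text
time: 2.15
ee_pos: [0.58, -0.2232, 0.4291]
tcp_rot: [-0.0, -0.131, 0.991, 0.0]
force: [1.2, 0.0, 0.2]
width: 0.0855
t 2.15 tcp [ 0.58   -0.2232  0.4291] q [-3.000e-04 -1.309e-01  9.914e-01  1.000e-04] F [1.22 0.01 0.16] M [ 0.03 -0.02  0.02] w 0.0855
j [-0.494  0.198  1.507 -0.     1.437 -2.327]
[ 0.50696714 -0.24267804  0.39891675]
[[320.9 105.4]
 [320.4 105. ]
 [320.6 105.1]]
```

View pics/w1.png

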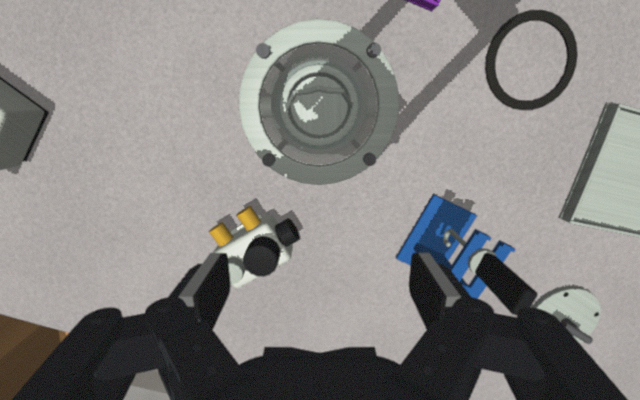

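```bash
python3 - <<'E'
from h import *
im=cv2.imread('pics/w1.png'); crop(im,230,15,180,175,4.2,'w1c')
g=cv2.cvtColor(im,cv2.COLOR_BGR2GRAY)[60:150,270:370]
cv2.imwrite('pics/w1d.png',cv2.resize(cv2.createCLAHE(4,(3,3)).apply(g),None,fx=6.5,fy=6.5,interpolation=cv2.INTER_CUBIC))
E
```

```text
(no output)
```

View pics/w1c.png

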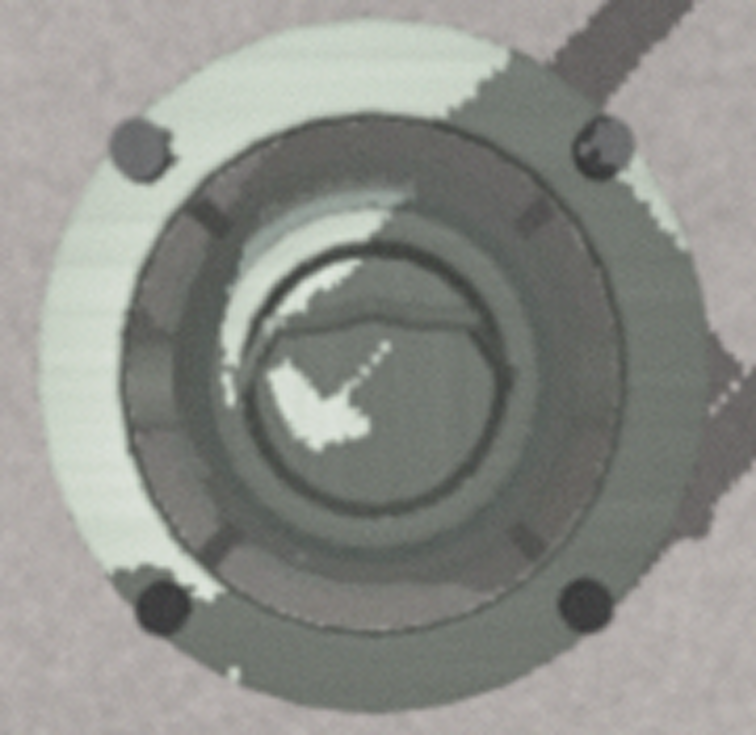

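View pics/w1d.png

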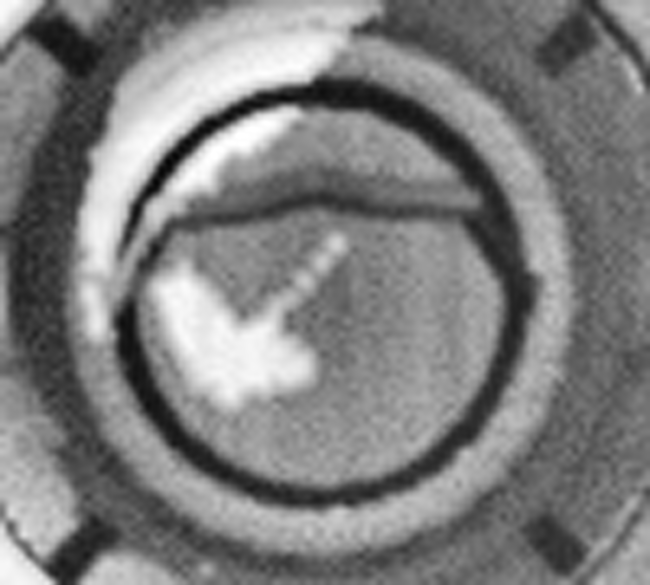

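The wrist view shows the bail bar as a dark band from crop (275,325) to (485,318), peak ~(372,312). The lugs are at ~(237,385) and (510,380), so it leans toward image-up (pot -x).

```bash
python3 - <<'E'
from h import *
from scipy.optimize import brentq
m=optics.camera_model('wrist')
C=lambda x,y:(230+x/4.2-.4,15+y/4.2-.4)
P=lambda p,z:plane(m,[C(*p)],z)[0]
B=np.array([P(p,.157) for p in((140,150),(603,148),(587,605),(163,607))]);print('bolts',B.round(4),B.mean(0))
for a,b in((0,2),(1,3)): d=B[a]-B[b];print(np.degrees(np.arctan2(d[1],d[0])))
cen=P((374,372),.152); print('ring inner',cen, 'fl', P((378,377),.057))
l1,l2=P((237,385),.063),P((510,380),.063);print('lugs',l1,l2,(l1+l2)/2,np.linalg.norm(l1-l2),np.degrees(np.arctan2(*(l1-l2)[[1,0]])))
c=np.array([.5075,-.2412]);y=np.radians(15);X=np.array([np.cos(y),np.sin(y)]);Y=np.array([-np.sin(y),np.cos(y)])
for ang in np.arange(0,.51,.1):
    z=.061+.044*np.cos(ang);q=P((372,313),z);print(round(ang,2),q.round(4),'x',(q[:2]-c)@X,'exp',-.044*np.sin(ang),'y',(q[:2]-c)@Y)
for p in((280,332),(485,320)):
    q=P(p,.095);print((q[:2]-c)@X,(q[:2]-c)@Y)
E
```

```text
bolts [[ 0.4824 -0.296   0.157 ]
 [ 0.4617 -0.2197  0.157 ]
 [ 0.5377 -0.1988  0.157 ]
 [ 0.5586 -0.2751  0.157 ]] [ 0.51010192 -0.24739616  0.157     ]
-119.60816071250966
150.23618661243958
ring inner [ 0.50767167 -0.24791409  0.152     ] fl [ 0.50844085 -0.24713172  0.057     ]
lugs [ 0.51925718 -0.28038214  0.063     ] [ 0.50063756 -0.21541424  0.063     ] [ 0.50994737 -0.24789819  0.063     ] 0.0675834213099677 -74.00783933306212
0.0 [ 0.496  -0.2517  0.105 ] x -0.013872008171233161 exp -0.0 y -0.007169132668311602
0.1 [ 0.4959 -0.2517  0.1048] x -0.01388174847602057 exp -0.004392670332460439 y -0.007170483468672834
0.2 [ 0.4959 -0.2517  0.1041] x -0.013910872068477019 exp -0.008741450554982693 y -0.007174522373005673
0.3 [ 0.4959 -0.2517  0.103 ] x -0.013959087955293693 exp -0.013002889093098942 y -0.007181209025913167
0.4 [ 0.4958 -0.2518  0.1015] x -0.014025914379267547 exp -0.017134407061580623 y -0.007190476616569806
0.5 [ 0.4957 -0.2518  0.0996] x -0.014110683632860152 exp -0.021094723698584932 y -0.007202232546273176
-0.010326890235190242 -0.027634717168535692
-0.012859038665991472 0.017756763278668278
```

The wrist gives the mouth centre about 6 mm off from the other two cameras. The arm was probably still settling, so I'm grabbing again at rest.

```bash
python3 - <<'E'
from h import *
s=st();m,im=grab('wrist','w2');print(m['xyz'],optics.camera_model('wrist')['xyz'])
crop(im,230,15,180,175,4.2,'w2c'); import pickle; pickle.dump(m,open('w2.pkl','wb'))
E
```

```text
t 2.2 tcp [ 0.5811 -0.2272  0.4285] q [-0.     -0.13    0.9915 -0.0014] F [-4.09 -2.02  0.1 ] M [-0.01  0.13 -0.01] w 0.0857
j [-4.980e-01  2.030e-01  1.502e+00 -2.000e-03  1.435e+00 -2.330e+00]
[ 0.50804292 -0.24661067  0.39829151] [ 0.50711189 -0.24398524  0.3981515 ]
```

View pics/w2c.png

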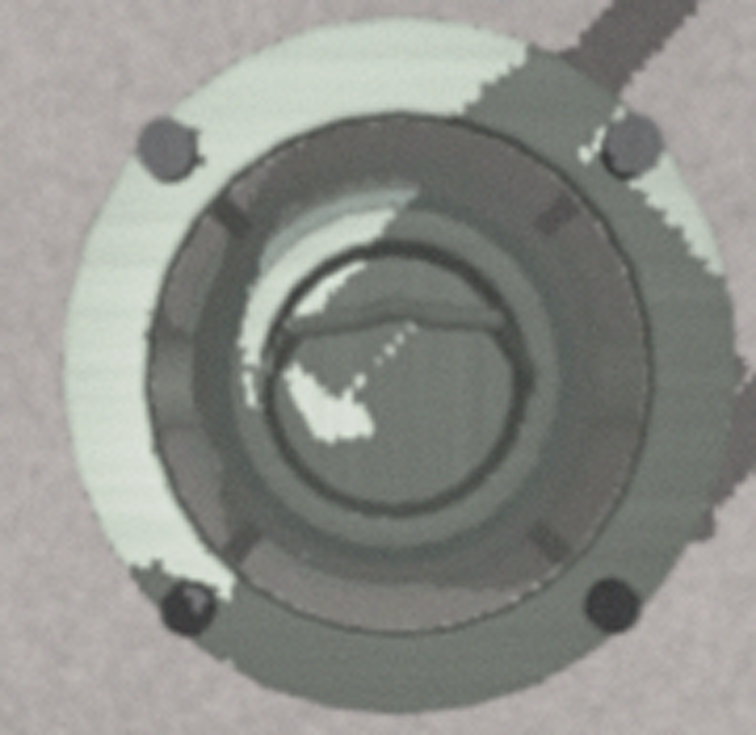

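Everything has shifted by ~25 crop px, so the arm was swaying. The bar peak is now at crop (399,313), lugs ~(263,385) and (530,380).

```bash
python3 - <<'E'
from h import *
import pickle; m=pickle.load(open('w2.pkl','rb'))
C=lambda x,y:(230+x/4.2-.4,15+y/4.2-.4)
P=lambda p,z:plane(m,[C(*p)],z)[0]
B=np.array([P(p,.157) for p in((168,150),(630,147),(612,605),(190,607))]);print('bolts',B.round(4),B.mean(0))
print('ring in',P((401,372),.152),'out',P((400,365),.152),'fl', P((395,377),.057))
l1,l2=P((263,385),.063),P((530,380),.063);print('lugs',(l1+l2)/2)
c=B.mean(0)[:2];y=np.radians(15.3);X=np.array([np.cos(y),np.sin(y)]);Y=np.array([-np.sin(y),np.cos(y)])
for ang in (.2,.3,.4):
    z=.061+.044*np.cos(ang);q=P((399,313),z);print(round(ang,2),q.round(4),'x',(q[:2]-c)@X,'exp',-.044*np.sin(ang),'y',(q[:2]-c)@Y)
E
```

```text
bolts [[ 0.4812 -0.2914  0.157 ]
 [ 0.4603 -0.2153  0.157 ]
 [ 0.5365 -0.1942  0.157 ]
 [ 0.5573 -0.2702  0.157 ]] [ 0.50882547 -0.24278289  0.157     ]
ring in [ 0.5064048  -0.24318454  0.152     ] out [ 0.50527148 -0.2436815   0.152     ] fl [ 0.50733451 -0.24300122  0.057     ]
lugs [ 0.50847512 -0.24239254  0.063     ]
0.2 [ 0.4944 -0.2461  0.1041] x -0.014777500466660392 exp -0.008741450554982693 y 0.0005578476309642046
0.3 [ 0.4944 -0.2461  0.103 ] x -0.014825633959126405 exp -0.01300288909309894 y 0.0005728043322256945
0.4 [ 0.4943 -0.2461  0.1015] x -0.014892346185889055 exp -0.017134407061580623 y 0.000593534073515163
```

```bash
python3 -m crank '[{"travel":[-0.8,2.8,0],"twist":4},{"travel":[-2.0,7.0,0],"twist":10},{"travel":[-3.5,12.0,0],"twist":17},{"travel":[-4.7,16.0,0],"twist":22},{"travel":[-5.4,18.3,0],"twist":25},{"travel":[-5.4,18.3,0],"twist":25},{"travel":[-5.4,18.3,0],"twist":25},{"travel":[-5.4,18.3,0],"twist":25}]'; python3 - <<'E'
from h import *
import pickle
s=st();m,im=grab('wrist','w3');print(m['xyz']);pickle.dump(m,open('w3.pkl','wb'))
E
```

```text
time: 3.25
ee_pos: [0.5838, -0.0308, 0.4297]
tcp_rot: [-0.0, 0.087, 0.996, -0.0]
force: [1.2, -0.0, -0.1]
width: 0.0853
t 3.25 tcp [ 0.5838 -0.0308  0.4297] q [-1.000e-04  8.670e-02  9.962e-01 -1.000e-04] F [ 1.24 -0.01 -0.12] M [-0.02  0.02  0.03] w 0.0853
j [-0.188  0.109  1.605 -0.     1.428 -1.585]
[ 0.50935788 -0.01787754  0.39940997]
```

View pics/w3.png

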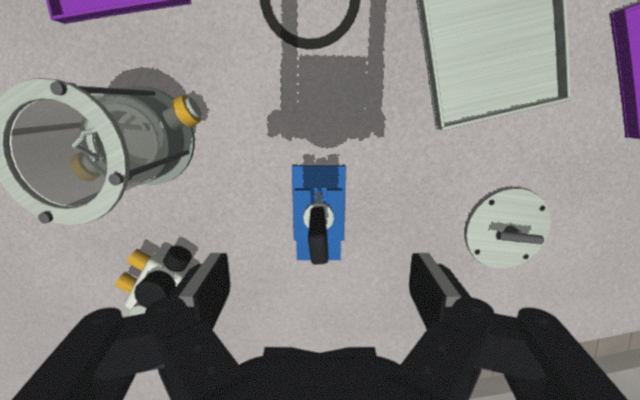

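```bash
python3 - <<'E'
from h import *
crop(cv2.imread('pics/w3.png'),270,150,100,120,5,'w3c')
E
```

```text
(no output)
```

View pics/w3c.png

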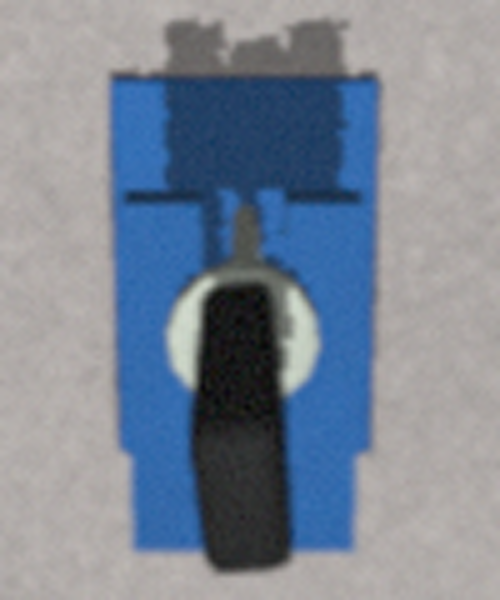

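The view shows the rod's handle (top face crop (197..290, 425..570)), collar disk at ~(243,335), prong tips at y=195 with the slot between x=205 and 285, and the hook at (247,210) pointing image-up, toward the robot.

```bash
python3 - <<'E'
from h import *
import pickle; m=pickle.load(open('w3.pkl','rb'))
P=lambda x,y,z:plane(m,[(270+x/5-.4,150+y/5-.4)],z)[0].round(4)
print('collar top',P(243,338,.116))
a,b=P(241,424,.186),P(250,565,.186);print('top near/far',a,b,(a+b)/2,np.degrees(np.arctan2(*(a-b)[[1,0]])), np.linalg.norm(a-b))
c,d=P(197,425,.186),P(286,425,.186);print('thick',np.linalg.norm(c-d)); print('angle near edge',np.degrees(np.arctan2(*(d-c)[[1,0]])))
print('handle bottom near',P(239,287,.116))
for p in((125,197),(205,197),(285,197),(360,197)):print('tips',P(*p,.112))
for p in((133,549),(355,549)):print('post back',P(*p,.11))
print('hook',P(246,215,.03))
l=P(165,338,.113);r=P(320,338,.113);print('collar lr',l,r,(l+r)/2,np.linalg.norm(l-r))
E
```

```text
collar top [ 0.6133 -0.0373  0.116 ]
top near/far [ 0.601  -0.0352  0.186 ] [ 0.6245 -0.0379  0.186 ] [ 0.61275 -0.03655  0.186  ] 173.44581940960725 0.02365459786172666
thick 0.013283448347473631
angle near edge 80.46676720997007
handle bottom near [ 0.6029 -0.0362  0.116 ]
tips [ 0.5825 -0.0549  0.112 ]
tips [ 0.5851 -0.0398  0.112 ]
tips [ 0.5878 -0.0246  0.112 ]
tips [ 0.5902 -0.0105  0.112 ]
post back [ 0.6576 -0.0683  0.11  ]
post back [ 0.6656 -0.0229  0.11  ]
hook [ 0.613  -0.0368  0.03  ]
collar lr [ 0.6118 -0.0526  0.113 ] [ 0.617  -0.0226  0.113 ] [ 0.6144 -0.0376  0.113 ] 0.030447331574376103
```

```bash
python3 -m crank '[{"travel":[-1.5,-0.1,1.0],"twist":-1},{"travel":[-3.0,-0.1,3.0],"twist":-2},{"travel":[-3.0,-0.1,5.5],"twist":-2},{"travel":[-3.0,-0.1,8.0],"twist":-2},{"travel":[-3.0,-0.1,10.0],"twist":-2},{"travel":[-3.0,-0.1,11.5],"twist":-2},{"travel":[-3.0,-0.1,12.1],"twist":-2},{"travel":[-3.0,-0.1,12.1],"twist":-2}]'; python3 - <<'E'
from h import *
s=st();m,im=grab('wrist','w4')
E
```

```text
time: 4.3
ee_pos: [0.6134, -0.0361, 0.3087]
tcp_rot: [-0.0, 0.069, 0.998, -0.0]
force: [0.1, -0.6, 0.5]
width: 0.0854
t 4.3 tcp [ 0.6134 -0.0361  0.3087] q [-0.      0.069   0.9976 -0.    ] F [ 0.07 -0.62  0.53] M [-0.05 -0.05  0.01] w 0.0854
j [-0.187  0.279  1.643 -0.     1.22  -1.62 ]
```

View pics/w4.png

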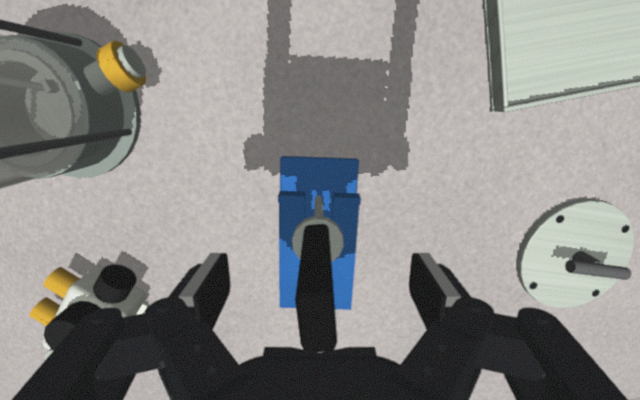

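The handle stands between the pads (col ~317). Closing.

```bash
python3 -m crank '[{"travel":[0,0,0],"twist":0},{"travel":[0,0,0],"twist":0},{"travel":[0,0,0],"twist":0},{"travel":[0,0,0],"twist":0},{"travel":[0,0,0],"twist":0},{"travel":[0,0,0],"twist":0},{"travel":[0,0,0],"twist":0},{"travel":[0,0,0],"twist":0}]' 0 80; python3 - <<'E'
from h import *
s=st();m,im=grab('wrist','w5')
E
```

```text
time: 5.35
ee_pos: [0.6134, -0.0361, 0.3089]
tcp_rot: [0.0, 0.069, 0.998, -0.0]
force: [-1.6, 0.3, 4.2]
width: 0.0131
t 5.35 tcp [ 0.6134 -0.0361  0.3089] q [ 1.000e-04  6.900e-02  9.976e-01 -0.000e+00] F [-1.63  0.31  4.21] M [ 0.02  0.18 -0.03] w 0.0131
j [-0.187  0.278  1.643  0.     1.22  -1.62 ]
```

View pics/w5.png

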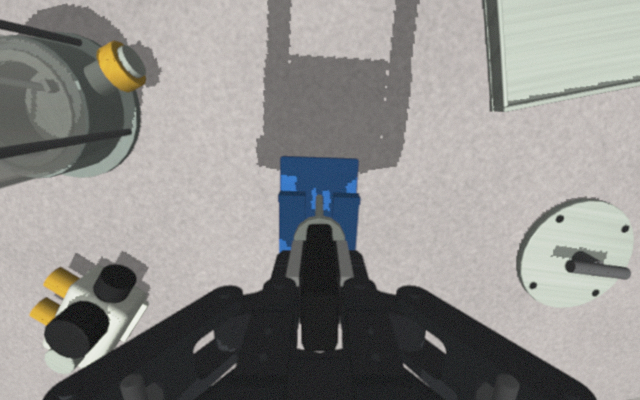

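```bash
python3 -m crank '[{"travel":[0,0,-0.5],"twist":0},{"travel":[0,0,-1.0],"twist":0},{"travel":[0,0,-1.0],"twist":0},{"travel":[1.5,0.05,-1.0],"twist":0},{"travel":[3.5,0.1,-1.0],"twist":0},{"travel":[5.5,0.2,-1.0],"twist":0},{"travel":[6.5,0.2,-1.0],"twist":0},{"travel":[6.5,0.2,-2.0],"twist":0}]'; python3 - <<'E'
from h import *
s=st();m,im=grab('wrist','w6'); crop(im,200,100,240,200,3,'w6c')
E
```

```text
time: 6.4
ee_pos: [0.5486, -0.025, 0.3282]
tcp_rot: [-0.001, 0.069, 0.998, 0.0]
force: [0.5, -0.7, -1.1]
width: 0.0131
t 6.4 tcp [ 0.5486 -0.025   0.3282] q [-9.000e-04  6.900e-02  9.976e-01  1.000e-04] F [ 0.47 -0.69 -1.12] M [-0.06  0.   -0.01] w 0.0131
j [-0.189  0.109  1.801 -0.     1.234 -1.622]
```

View pics/w6c.png

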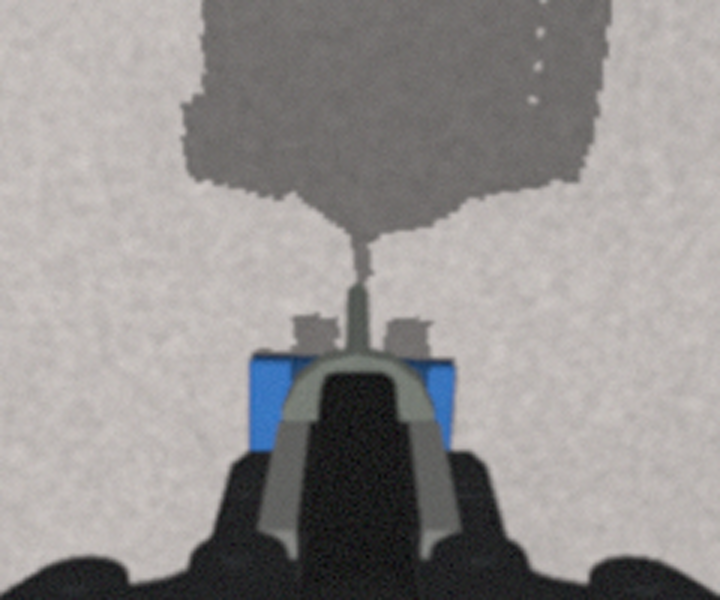

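The rod is out of the fork; hook and shank lie along the tool x axis (col ~319). On to above the pot.

```bash
python3 -m crank '[{"travel":[0,0,-4],"twist":0},{"travel":[0,0,-9],"twist":-3},{"travel":[0,-2,-13],"twist":-7},{"travel":[-0.1,-7,-15.2],"twist":-12},{"travel":[-0.2,-12.5,-15.2],"twist":-17},{"travel":[-0.3,-17.5,-15.2],"twist":-21},{"travel":[-0.3,-20.8,-15.2],"twist":-23.1},{"travel":[-0.3,-21.5,-15.2],"twist":-23.1}]';python3 -m crank '[{"travel":[0,0,0],"twist":0},{"travel":[0,0,0],"twist":0},{"travel":[0,0,0],"twist":0},{"travel":[0,0,0],"twist":0},{"travel":[0,0,0],"twist":0},{"travel":[0,0,0],"twist":0},{"travel":[0,0,0],"twist":0},{"travel":[0,0,0],"twist":0}]'; python3 - <<'E'
from h import *
s=st();Rt=rot(s['tcp_rot']);print(np.degrees(np.arctan2(Rt[1,0],Rt[0,0])));m,im=grab('wrist','w7'); print(m['xyz']); 
hk=s['ee_pos']+Rt@[.019,0,.2889];print(hk,proj(m,[hk,[.494,-.2458,.1025],[.508,-.242,.152]]))
E
```

```text
time: 7.45
ee_pos: [0.5226, -0.2409, 0.4813]
tcp_rot: [0.0, -0.131, 0.991, -0.0]
force: [-0.1, -0.0, -1.9]
width: 0.0135
time: 8.45
ee_pos: [0.5226, -0.2386, 0.4807]
tcp_rot: [0.0, -0.132, 0.991, -0.0]
force: [-0.6, 0.1, -1.2]
width: 0.0128
t 8.45 tcp [ 0.5226 -0.2386  0.4807] q [ 0.     -0.1321  0.9912 -0.    ] F [-0.59  0.12 -1.16] M [-0.06 -0.01 -0.07] w 0.0128
j [-0.566  0.06   1.562 -0.     1.519 -2.401]
-164.8198574789349
[ 0.44960136 -0.25819047  0.45047107]
[ 0.50425522 -0.24360544  0.19182235] [[318.94810874 173.14031117]
 [319.54136386 146.8299198 ]
 [319.56972535 168.45355126]]
```

View pics/w7.png

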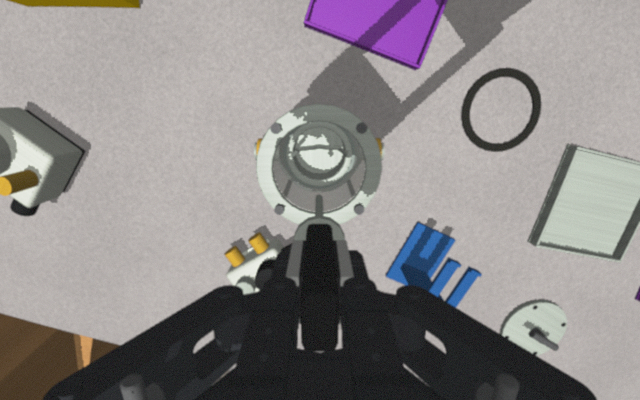

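```bash
python3 - <<'E'
from h import *
im=cv2.imread('pics/w7.png');crop(im,250,95,140,150,5,'w7c')
s=sense();m=optics.camera_model('wrist');Rt=rot(s['tcp_rot'])
for p in([.016,0,.2689],[.019,0,.279],[.016,0,.2889],[.0,0,.199]): print(proj(m,s['ee_pos']+Rt@p))
E
```

```text
[[318.99447452 182.27913955]]
[[319.0070594  175.73729138]]
[[319.01518192 176.59426276]]
[[318.87788283 237.23294972]]
```

View pics/w7c.png

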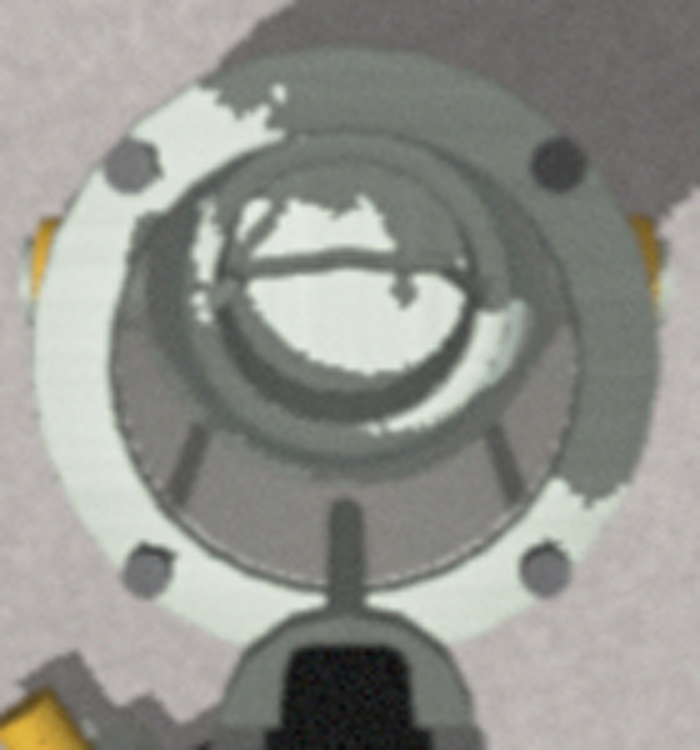

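The visible hook end (319,194.6) is below where I expect the point (319,176). Either the hook direction or a tilt of the rod needs checking, so I'm using the scene camera.

```bash
python3 - <<'E'
from h import *
s=sense();mw=optics.camera_model('wrist');Rt=rot(s['tcp_rot']);W=lambda p:s['ee_pos']+Rt@np.array(p)
print('collar front',proj(mw,W([.015,0,.199])),proj(mw,W([.015,0,.193])),'shank bottom',proj(mw,W([.003,0,.2849])),proj(mw,W([-.003,0,.2889])))
m,im=grab('scene','s1')
names=dict(tip=[.016,0,.2689],bend=[.008,0,.2889],shank=[0,0,.28],collar=[0,0,.196],top=[0,0,.123])
P={k:proj(m,W(v))[0] for k,v in names.items()}
for k,v in P.items(): print(k,((v-[190,100])*6).round(0), W(names[k]).round(3))
crop(im,190,100,110,100,6,'s1c')
m3=__import__('pickle').load(open('w3.pkl','rb'))
a=np.radians(172);
for d in (.016,-.016,0): print(d,(proj(m3,[.613+d*np.cos(a),-.037+d*np.sin(a),.04])-[270,150])*5,(proj(m3,[.613+d*np.cos(a),-.037+d*np.sin(a),.023])-[270,150])*5)
E
```

```text
collar front [[318.88678997 213.34804103]] [[318.87376972 216.98078768]] shank bottom [[319.00397337 192.53681696]] [[319.00464875 197.90532456]]
tip [144. 327.] [ 0.507 -0.243  0.212]
bend [144. 369.] [ 0.515 -0.241  0.192]
shank [134. 362.] [ 0.523 -0.239  0.201]
collar [103. 210.] [ 0.523 -0.239  0.285]
top [74. 65.] [ 0.523 -0.239  0.358]
0.016 [[241.00059482 159.98359677]] [[241.27496107 143.46968919]]
-0.016 [[245.5015391 287.216249 ]] [[245.58409185 265.8554116 ]]
0 [[243.27883002 224.38975975]] [[243.45490689 205.38617584]]
```

View pics/s1c.png

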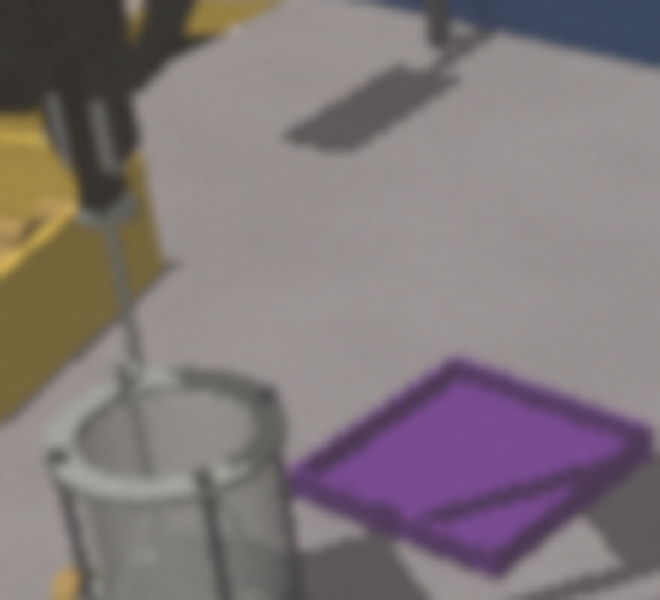

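```bash
python3 - <<'E'
from h import *
im=cv2.imread('pics/scene0.png');crop(im,232,190,45,70,10,'x1')
m=optics.camera_model('scene');a=np.radians(172)
for d,z in((.016,.04),(.008,.022),(0,.03),(-.008,.022),(-.016,.04),(0,.1)): print(d,z,((proj(m,[.613+d*np.cos(a),-.037+d*np.sin(a),z])-[232,190])*10).round())
im=cv2.imread('pics/w7.png');crop(im,290,150,60,90,8,'x2')
im=cv2.imread('pics/w3.png');im=cv2.convertScaleAbs(im[150:220,280:360],alpha=2);cv2.imwrite('pics/x3.png',cv2.resize(im,None,fx=8,fy=8,interpolation=cv2.INTER_CUBIC))
E
```

```text
0.016 0.04 [[264. 471.]]
0.008 0.022 [[251. 532.]]
0 0.03 [[229. 527.]]
-0.008 0.022 [[212. 562.]]
-0.016 0.04 [[186. 532.]]
0 0.1 [[203. 343.]]
```

View pics/x1.png

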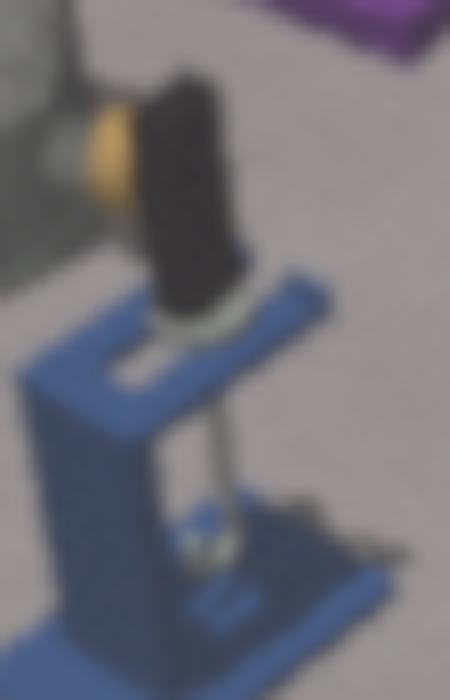

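View pics/x3.png

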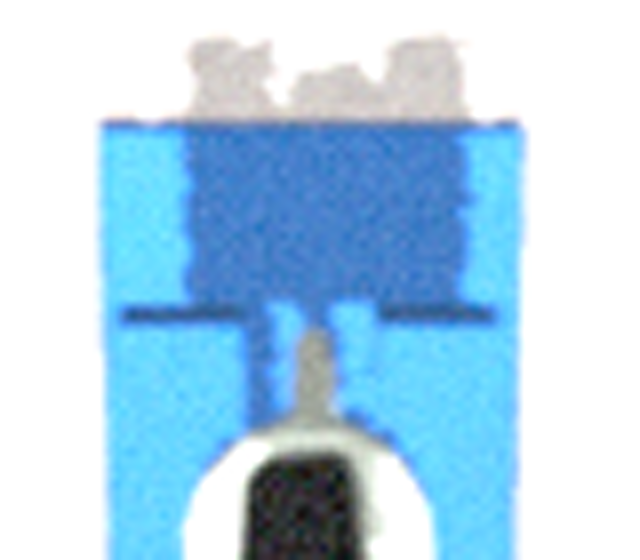

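The scene view (x1) shows the hook curling left of the shank, toward the post. Wrist views agree (nothing beyond the shank on tool +x), so the hook points along tool −x, contrary to the stated "about −x". A half turn is needed for the hook to point to pot −x, and j6 has room for it.

```bash
python3 -m crank '[{"travel":[0,0,0],"twist":6},{"travel":[0,0,0],"twist":16},{"travel":[0,0,0],"twist":26},{"travel":[0,0,0],"twist":36},{"travel":[0,0,0],"twist":46},{"travel":[0,0,0],"twist":56},{"travel":[0,0,0],"twist":66},{"travel":[0,0,0],"twist":76}]';python3 -m crank '[{"travel":[0,0,0],"twist":10},{"travel":[0,0,0],"twist":20},{"travel":[0,0,0],"twist":30},{"travel":[0,0,0],"twist":40},{"travel":[0,0,0],"twist":50},{"travel":[0,0,0],"twist":60},{"travel":[0,0,0],"twist":70},{"travel":[0,0,0],"twist":80}]'; python3 -m crank '[{"travel":[0,0,0],"twist":10},{"travel":[0,0,0],"twist":19},{"travel":[0,0,0],"twist":24},{"travel":[0,0,0],"twist":24},{"travel":[0,0,0],"twist":24},{"travel":[0,0,0],"twist":24},{"travel":[0,0,0],"twist":24},{"travel":[0,0,0],"twist":24}]'; python3 - <<'E'
from h import *
s=st();Rt=rot(s['tcp_rot']);print(np.degrees(np.arctan2(Rt[1,0],Rt[0,0])));m,im=grab('wrist','w8');m2,im2=grab('scene','s2');crop(im2,190,100,110,100,6,'s2c')
W=lambda p:s['ee_pos']+Rt@np.array(p)
print('scene',[((proj(m2,W(p))-[190,100])*6).round() for p in([-.016,0,.2689],[-.008,0,.2889],[0,0,.28])])
print('pot frame',[(W([0,0,.2889])[:2]-[.508,-.242])@v for v in([.965,.262],[-.262,.965])])
E
```

```text
time: 9.55
ee_pos: [0.5226, -0.2386, 0.4807]
tcp_rot: [-0.0, 0.509, 0.861, 0.0]
force: [-0.3, 0.5, -1.8]
width: 0.0129
time: 10.55
ee_pos: [0.5226, -0.2386, 0.4807]
tcp_rot: [-0.0, 0.943, 0.333, -0.0]
force: [0.2, 0.5, -1.7]
width: 0.0128
time: 11.55
ee_pos: [0.5226, -0.2385, 0.4807]
tcp_rot: [0.0, 0.991, 0.132, -0.0]
force: [-0.1, 0.5, -1.9]
width: 0.0129
t 11.55 tcp [ 0.5226 -0.2385  0.4807] q [ 0.      0.9912  0.1323 -0.    ] F [-0.06  0.52 -1.9 ] M [-0.05 -0.05  0.01] w 0.0129
j [-0.565  0.06   1.562 -0.     1.519  0.74 ]
15.20221549295598
scene [array([[144., 327.]]), array([[144., 369.]]), array([[134., 362.]])]
pot frame [np.float64(0.015000789909312813), np.float64(-0.0004946385486578019)]
```

View pics/w8.png

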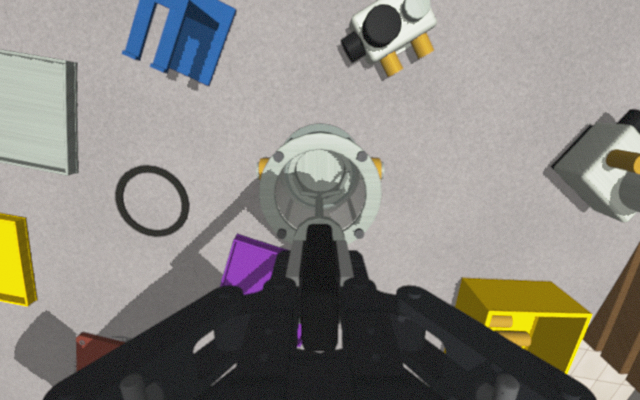

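View pics/s2c.png

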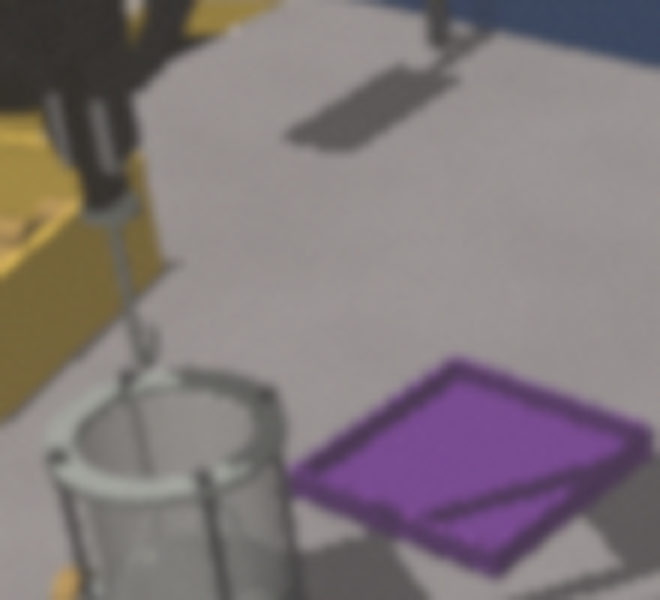

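The hook tip now shows at (150,330), as predicted for pot −x. Descending beside the bail.

```bash
python3 -m crank '[{"travel":[0,0,1.0],"twist":0},{"travel":[0,0,2.5],"twist":0},{"travel":[0,0,4.0],"twist":0},{"travel":[0,0,5.5],"twist":0},{"travel":[0,0,7.0],"twist":0},{"travel":[0,0,8.0],"twist":0},{"travel":[0,0,8.7],"twist":0},{"travel":[0,0,9.0],"twist":0}]'; python3 - <<'E'
from h import *
s=st()
E
python3 -m crank '[{"travel":[0,0,0.4],"twist":0},{"travel":[0,0,0.9],"twist":0},{"travel":[0,0,1.4],"twist":0},{"travel":[0,0,1.9],"twist":0},{"travel":[0,0,2.4],"twist":0},{"travel":[0,0,2.8],"twist":0},{"travel":[0,0,3.2],"twist":0},{"travel":[0,0,3.2],"twist":0}]'; python3 - <<'E'
from h import *
s=st();m,im=grab('wrist','w9');m2,im2=grab('scene','s3');crop(im2,180,130,80,80,7.5,'s3c');crop(im,220,90,200,150,4,'w9c')
E
```

```text
time: 12.65
ee_pos: [0.5226, -0.2385, 0.3904]
tcp_rot: [-0.0, 0.991, 0.132, -0.0]
force: [0.1, -0.6, -1.4]
width: 0.013
t 12.65 tcp [ 0.5226 -0.2385  0.3904] q [-0.000e+00  9.912e-01  1.322e-01 -1.000e-04] F [ 0.15 -0.61 -1.37] M [-0.01  0.02  0.03] w 0.013
j [-0.565  0.111  1.677 -0.     1.354  0.74 ]
time: 13.65
ee_pos: [0.5225, -0.2385, 0.3583]
tcp_rot: [-0.0, 0.991, 0.132, -0.0]
force: [0.5, 0.3, -1.9]
width: 0.0132
t 13.65 tcp [ 0.5225 -0.2385  0.3583] q [-2.000e-04  9.912e-01  1.322e-01 -3.000e-04] F [ 0.48  0.33 -1.89] M [ 0.05 -0.   -0.02] w 0.0132
j [-0.565  0.138  1.71  -0.     1.295  0.74 ]
```

View pics/w9c.png

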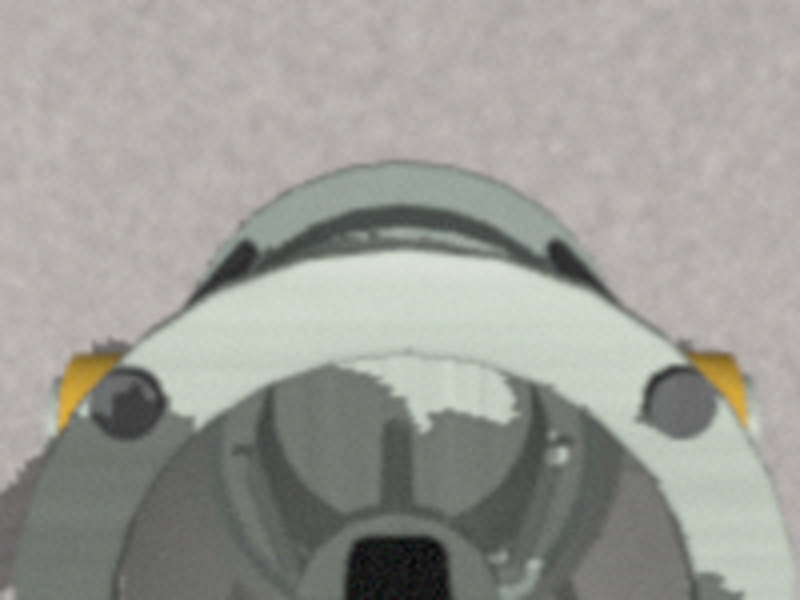

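View pics/s3c.png

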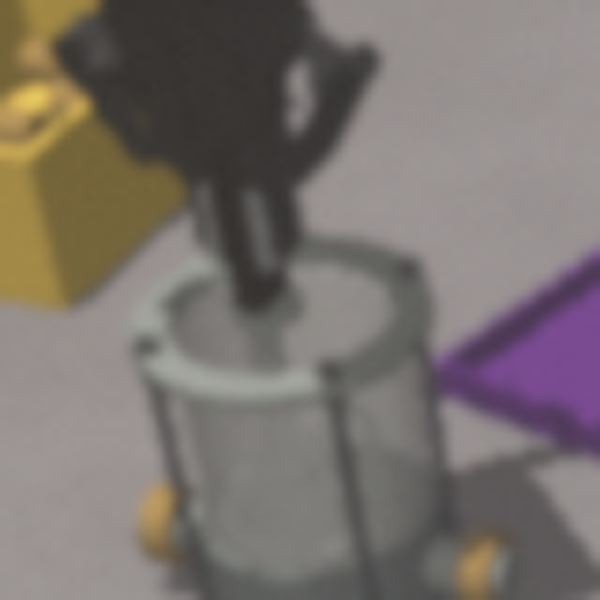

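No contact; the shank stands free in the bore beside the bar. Sliding 20 mm toward it, with contact expected at ~24 mm.

```bash
python3 -m crank '[{"travel":[-0.3,0,0],"twist":0},{"travel":[-0.6,0,0],"twist":0},{"travel":[-0.9,0,0],"twist":0},{"travel":[-1.2,0,0],"twist":0},{"travel":[-1.5,0,0],"twist":0},{"travel":[-1.8,0,0],"twist":0},{"travel":[-2.0,0,0],"twist":0},{"travel":[-2.0,0,0],"twist":0}]'; python3 - <<'E'
from h import *
s=st()
E
python3 -m crank '[{"travel":[-0.05,0,0],"twist":0},{"travel":[-0.1,0,0],"twist":0},{"travel":[-0.15,0,0],"twist":0},{"travel":[-0.2,0,0],"twist":0},{"travel":[-0.25,0,0],"twist":0},{"travel":[-0.25,0,0],"twist":0},{"travel":[-0.25,0,0],"twist":0},{"travel":[-0.25,0,0],"twist":0}]'; python3 - <<'E'
from h import *
s=st();print('along tool -x force',s['force'][:2]@[.965,.262])
E
```

```text
time: 14.75
ee_pos: [0.5032, -0.2438, 0.3587]
tcp_rot: [0.0, 0.991, 0.132, 0.0]
force: [0.3, 0.3, -1.8]
width: 0.0132
t 14.75 tcp [ 0.5032 -0.2438  0.3587] q [0.     0.9912 0.1321 0.    ] F [ 0.26  0.25 -1.82] M [ 0.   -0.03 -0.03] w 0.0132
j [-0.592  0.101  1.749 -0.     1.291  0.714]
time: 15.75
ee_pos: [0.5009, -0.2444, 0.3587]
tcp_rot: [0.0, 0.991, 0.132, -0.0]
force: [0.2, 0.6, -1.0]
width: 0.0128
t 15.75 tcp [ 0.5009 -0.2444  0.3587] q [ 0.      0.9912  0.1322 -0.    ] F [ 0.19  0.57 -0.99] M [-0.03 -0.03 -0.01] w 0.0128
j [-0.595  0.097  1.754 -0.     1.291  0.71 ]
along tool -x force 0.3321758839988864
```

```bash
python3 -m crank '[{"travel":[-0.05,0,0],"twist":0},{"travel":[-0.1,0,0],"twist":0},{"travel":[-0.15,0,0],"twist":0},{"travel":[-0.2,0,0],"twist":0},{"travel":[-0.2,0,0],"twist":0},{"travel":[-0.2,0,0],"twist":0},{"travel":[-0.2,0,0],"twist":0},{"travel":[-0.2,0,0],"twist":0}]'; python3 - <<'E'
from h import *
s=st();print('along tool -x force',s['force'][:2]@[.965,.262])
E
```

```text
time: 16.75
ee_pos: [0.499, -0.2449, 0.3587]
tcp_rot: [0.0, 0.991, 0.132, 0.0]
force: [2.3, 0.8, -1.8]
width: 0.0131
t 16.75 tcp [ 0.499  -0.2449  0.3587] q [0.000e+00 9.912e-01 1.321e-01 1.000e-04] F [ 2.26  0.76 -1.81] M [ 0.23 -0.64  0.03] w 0.0131
j [-0.598  0.093  1.757  0.     1.291  0.708]
along tool -x force 2.3778811206159034
```

Contact as predicted: 2.4 N with the shank at pot x = −9.4 mm. Backing off 2 mm so the bar sits mid-hook, then lifting.

```bash
python3 -m crank '[{"travel":[0.2,0,0],"twist":0},{"travel":[0.2,0,-0.4],"twist":0},{"travel":[0.2,0,-0.8],"twist":0},{"travel":[0.2,0,-1.2],"twist":0},{"travel":[0.2,0,-1.5],"twist":0},{"travel":[0.2,0,-1.8],"twist":0},{"travel":[0.2,0,-2.0],"twist":0},{"travel":[0.2,0,-2.0],"twist":0}]'; python3 - <<'E'
from h import *
s=st()
E
python3 -m crank '[{"travel":[0,0,-0.1],"twist":0},{"travel":[0,0,-0.2],"twist":0},{"travel":[0,0,-0.3],"twist":0},{"travel":[0,0,-0.4],"twist":0},{"travel":[0,0,-0.5],"twist":0},{"travel":[0,0,-0.6],"twist":0},{"travel":[0,0,-0.6],"twist":0},{"travel":[0,0,-0.6],"twist":0}]'; python3 - <<'E'
from h import *
s=st()
E
```

```text
time: 17.75
ee_pos: [0.5009, -0.2444, 0.3789]
tcp_rot: [0.0, 0.991, 0.132, 0.0]
force: [0.2, -0.2, -1.9]
width: 0.0131
t 17.75 tcp [ 0.5009 -0.2444  0.3789] q [1.000e-04 9.912e-01 1.322e-01 1.000e-04] F [ 0.15 -0.19 -1.92] M [ 0.05  0.   -0.  ] w 0.0131
j [-0.595  0.079  1.733 -0.     1.329  0.71 ]
time: 18.75
ee_pos: [0.5009, -0.2444, 0.3847]
tcp_rot: [-0.0, 0.991, 0.132, 0.0]
force: [0.8, -0.7, -6.4]
width: 0.013
t 18.75 tcp [ 0.5009 -0.2444  0.3847] q [-0.      0.9912  0.1322  0.    ] F [ 0.81 -0.65 -6.42] M [-0.   -0.23  0.05] w 0.013
j [-0.595  0.074  1.727  0.     1.34   0.71 ]
```

```bash
python3 -m crank '[{"travel":[0,0,-0.1],"twist":0},{"travel":[0,0,-0.2],"twist":0},{"travel":[0,0,-0.3],"twist":0},{"travel":[0,0,-0.4],"twist":0},{"travel":[0,0,-0.5],"twist":0},{"travel":[0,0,-0.6],"twist":0},{"travel":[0,0,-0.7],"twist":0},{"travel":[0,0,-0.8],"twist":0}]'; python3 - <<'E'
from h import *
s=st()
E
```

```text
time: 19.75
ee_pos: [0.5009, -0.2444, 0.3928]
tcp_rot: [0.0, 0.991, 0.132, 0.0]
force: [0.8, 0.1, -6.5]
width: 0.0132
t 19.75 tcp [ 0.5009 -0.2444  0.3928] q [0.     0.9912 0.1322 0.    ] F [ 0.83  0.15 -6.52] M [-0.02 -0.27  0.07] w 0.0132
j [-0.595  0.068  1.719 -0.     1.355  0.71 ]
```

Hooked and rising at a steady ~4.7 N net. Continuing, easing the hook toward pot +x as the basket frees and tilts.

```bash
python3 -m crank '[{"travel":[0.05,0,-0.2],"twist":0},{"travel":[0.1,0,-0.4],"twist":0},{"travel":[0.15,0,-0.6],"twist":0},{"travel":[0.2,0,-0.8],"twist":0},{"travel":[0.25,0,-1.0],"twist":0},{"travel":[0.3,0,-1.2],"twist":0},{"travel":[0.35,0,-1.4],"twist":0},{"travel":[0.4,0,-1.6],"twist":0}]'; python3 - <<'E'
from h import *
s=st()
m,im=grab('scene','s4');crop(im,170,90,100,140,5,'s4c')
E
```

```text
time: 20.75
ee_pos: [0.5048, -0.2434, 0.4088]
tcp_rot: [0.0, 0.991, 0.132, 0.0]
force: [-0.2, -0.7, -6.2]
width: 0.0131
t 20.75 tcp [ 0.5048 -0.2434  0.4088] q [0.     0.9912 0.1322 0.    ] F [-0.15 -0.74 -6.24] M [ 0.01 -0.17  0.04] w 0.0131
j [-0.59   0.064  1.693 -0.     1.385  0.716]
```

View pics/s4c.png

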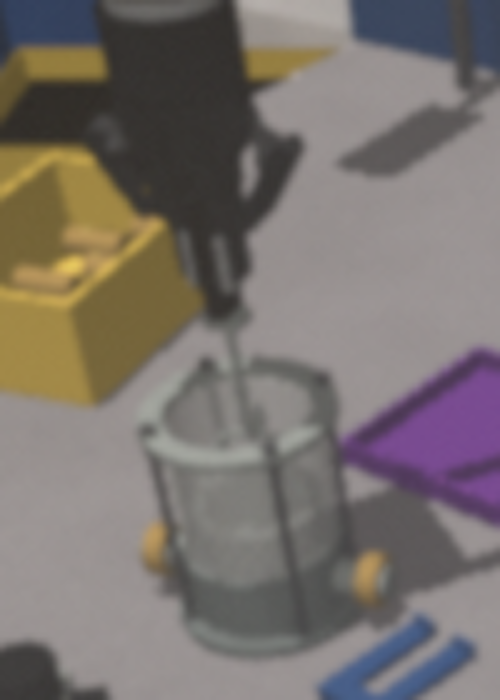

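The flange is now visible in the clear barrel (~crop y 500), so the basket is ~25 mm up. Continuing.

```bash
python3 -m crank '[{"travel":[0.1,0,-0.3],"twist":0},{"travel":[0.2,0,-0.6],"twist":0},{"travel":[0.3,0,-0.9],"twist":0},{"travel":[0.4,0,-1.2],"twist":0},{"travel":[0.4,0,-1.6],"twist":0},{"travel":[0.4,0,-2.0],"twist":0},{"travel":[0.4,0,-2.4],"twist":0},{"travel":[0.4,0,-2.8],"twist":0}]'; python3 - <<'E'
from h import *
s=st()
m,im=grab('scene','s5');crop(im,170,70,100,150,5,'s5c')
E
```

```text
time: 21.8
ee_pos: [0.5086, -0.2423, 0.437]
tcp_rot: [0.0, 0.991, 0.132, -0.0]
force: [0.6, 0.1, -6.5]
width: 0.0128
t 21.8 tcp [ 0.5086 -0.2423  0.437 ] q [ 0.      0.9912  0.1321 -0.    ] F [ 0.58  0.11 -6.54] M [-0.01 -0.05  0.  ] w 0.0128
j [-0.585  0.053  1.651 -0.     1.438  0.721]
```

View pics/s5c.png

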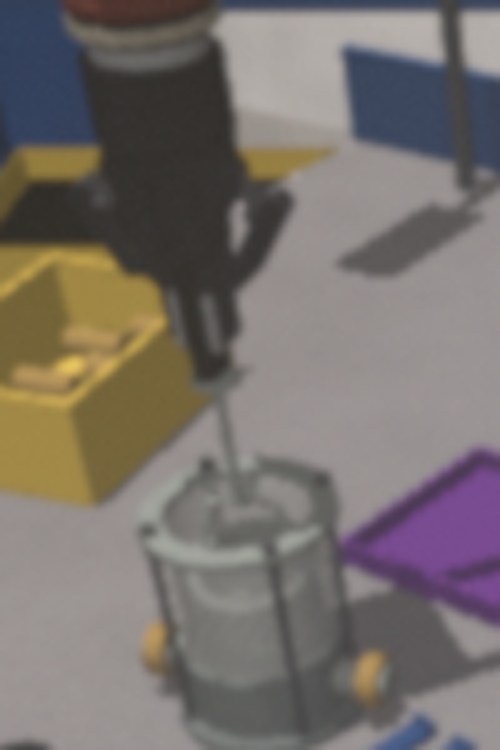

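The bail is visible at the mouth on the hook. Forces are steady, so I'm drawing it clear.

```bash
python3 -m crank '[{"travel":[0,0,-0.5],"twist":0},{"travel":[0,0,-1.2],"twist":0},{"travel":[0,0,-1.9],"twist":0},{"travel":[0,0,-2.6],"twist":0},{"travel":[0,0,-3.4],"twist":0},{"travel":[0,0,-4.2],"twist":0},{"travel":[0,0,-5.0],"twist":0},{"travel":[0,0,-5.6],"twist":0}]'; python3 -m crank '[{"travel":[0,0,-0.7],"twist":0},{"travel":[0,0,-1.6],"twist":0},{"travel":[0,0,-2.5],"twist":0},{"travel":[0,0,-3.5],"twist":0},{"travel":[0,0,-4.5],"twist":0},{"travel":[0,0,-5.5],"twist":0},{"travel":[0,0,-6.4],"twist":0},{"travel":[0,0,-7.0],"twist":0}]'; python3 - <<'E'
from h import *
s=st()
m,im=grab('scene','s6');crop(im,170,30,110,190,4,'s6c')
E
```

```text
time: 22.85
ee_pos: [0.5086, -0.2423, 0.4934]
tcp_rot: [0.0, 0.991, 0.132, 0.0]
force: [0.5, 0.5, -6.6]
width: 0.0131
time: 23.85
ee_pos: [0.5087, -0.2423, 0.5635]
tcp_rot: [0.0, 0.991, 0.132, 0.0]
force: [-0.6, -0.7, -6.1]
width: 0.0132
t 23.85 tcp [ 0.5087 -0.2423  0.5635] q [2.000e-04 9.912e-01 1.322e-01 2.000e-04] F [-0.63 -0.65 -6.08] M [-0.02  0.01 -0.03] w 0.0132
j [-0.585  0.019  1.454 -0.     1.668  0.721]
```

View pics/s6c.png

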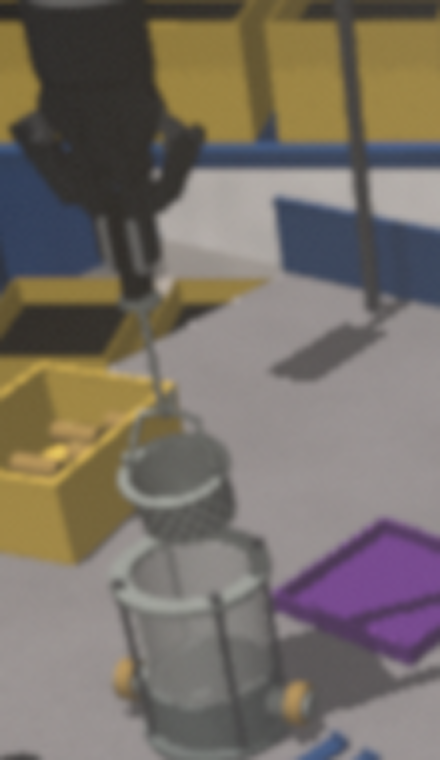

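The basket hangs free above the housing (flange ~crop (175,490)), slightly tilted. Carrying it gently to the tray.

```bash
python3 -m crank '[{"travel":[0.1,-0.5,0],"twist":0},{"travel":[0.3,-1.5,0],"twist":0},{"travel":[0.6,-2.9,0],"twist":0},{"travel":[1.1,-4.9,0],"twist":0},{"travel":[1.5,-7.0,0],"twist":0},{"travel":[2.1,-9.4,0],"twist":0},{"travel":[2.6,-11.7,0],"twist":0},{"travel":[3.1,-14.1,0],"twist":0}]'
python3 -m crank '[{"travel":[0.5,-2.3,0],"twist":0},{"travel":[1.0,-4.7,0],"twist":0},{"travel":[1.5,-7.0,0],"twist":0},{"travel":[2.1,-9.4,0],"twist":0},{"travel":[2.6,-11.7,0],"twist":0},{"travel":[3.1,-14.1,0],"twist":0},{"travel":[3.6,-16.4,0],"twist":0},{"travel":[4.1,-18.8,0],"twist":0}]'
python3 -m crank '[{"travel":[0.5,-2.3,0],"twist":0},{"travel":[1.0,-4.5,0],"twist":0},{"travel":[1.4,-6.5,0],"twist":0},{"travel":[1.7,-8.0,0],"twist":0},{"travel":[2.0,-9.2,0],"twist":0},{"travel":[2.2,-9.9,0],"twist":0},{"travel":[2.2,-10.2,0],"twist":0},{"travel":[2.2,-10.2,0],"twist":0}]'
python3 - <<'E'
from h import *
s=st()
m,im=grab('scene','s7');crop(im,270,50,140,230,3,'s7c');m,im=grab('top','t7');crop(im,220,140,130,110,5,'t7c')
E
```

```text
time: 24.9
ee_pos: [0.5012, -0.0961, 0.5629]
tcp_rot: [-0.0, 0.991, 0.133, 0.0]
force: [0.1, -0.4, -5.9]
width: 0.0129
time: 25.9
ee_pos: [0.491, 0.0959, 0.5629]
tcp_rot: [-0.0, 0.991, 0.133, 0.0]
force: [0.2, 0.2, -5.8]
width: 0.0133
time: 26.9
ee_pos: [0.4865, 0.1981, 0.5627]
tcp_rot: [0.0, 0.991, 0.132, -0.0]
force: [-0.3, 0.4, -5.6]
width: 0.0132
t 26.9 tcp [0.4865 0.1981 0.5627] q [ 1.000e-04  9.912e-01  1.321e-01 -1.000e-04] F [-0.31  0.42 -5.61] M [ 0.02 -0.05 -0.01] w 0.0132
j [ 0.237 -0.075  1.547 -0.     1.669  1.542]
```

View pics/s7c.png

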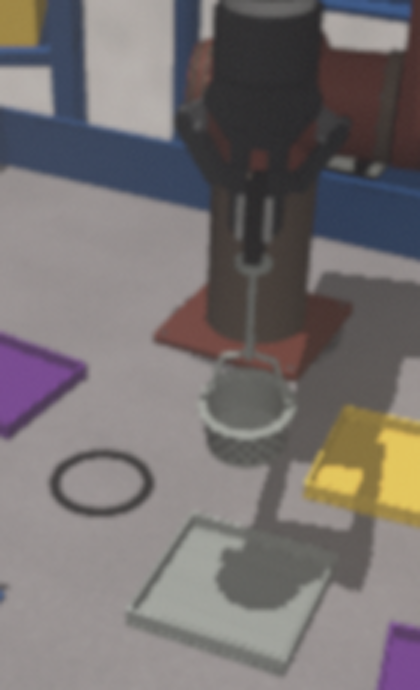

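View pics/t7c.png

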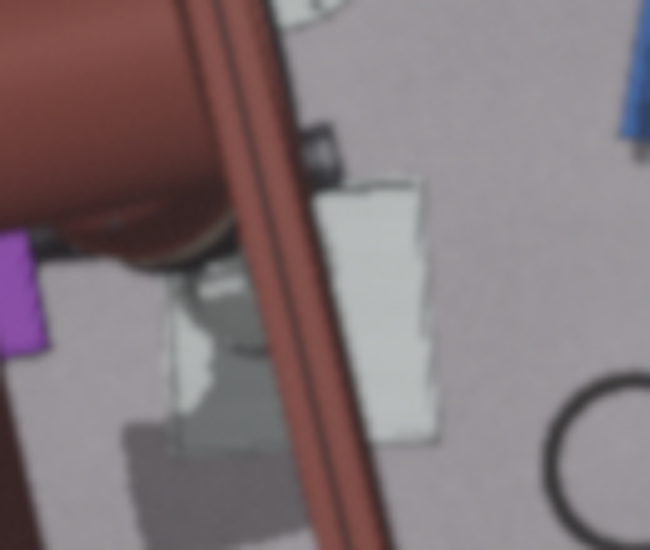

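The basket hangs over the grey tray. Lowering to ~25 mm above contact.

```bash
python3 -m crank '[{"travel":[0,0,0.5],"twist":0},{"travel":[0,0,1.5],"twist":0},{"travel":[0,0,2.7],"twist":0},{"travel":[0,0,4.0],"twist":0},{"travel":[0,0,5.3],"twist":0},{"travel":[0,0,6.6],"twist":0},{"travel":[0,0,7.9],"twist":0},{"travel":[0,0,9.1],"twist":0}]'
python3 -m crank '[{"travel":[0,0,1.2],"twist":0},{"travel":[0,0,2.3],"twist":0},{"travel":[0,0,3.3],"twist":0},{"travel":[0,0,4.2],"twist":0},{"travel":[0,0,5.0],"twist":0},{"travel":[0,0,5.6],"twist":0},{"travel":[0,0,6.1],"twist":0},{"travel":[0,0,6.4],"twist":0}]'
python3 - <<'E'
from h import *
s=st()
m,im=grab('scene','s8');crop(im,290,150,120,140,5,'s8c')
E
```

```text
time: 28.0
ee_pos: [0.4864, 0.1983, 0.4708]
tcp_rot: [-0.0, 0.991, 0.132, -0.0]
force: [0.3, 0.1, -5.8]
width: 0.0132
time: 29.0
ee_pos: [0.4864, 0.1982, 0.4075]
tcp_rot: [-0.0, 0.991, 0.132, -0.0]
force: [0.2, 0.7, -5.9]
width: 0.0136
t 29.0 tcp [0.4864 0.1982 0.4075] q [-0.      0.9912  0.1322 -0.    ] F [ 0.23  0.68 -5.87] M [ 0.01 -0.06  0.05] w 0.0136
j [ 0.237 -0.021  1.781  0.     1.381  1.543]
```

View pics/s8c.png

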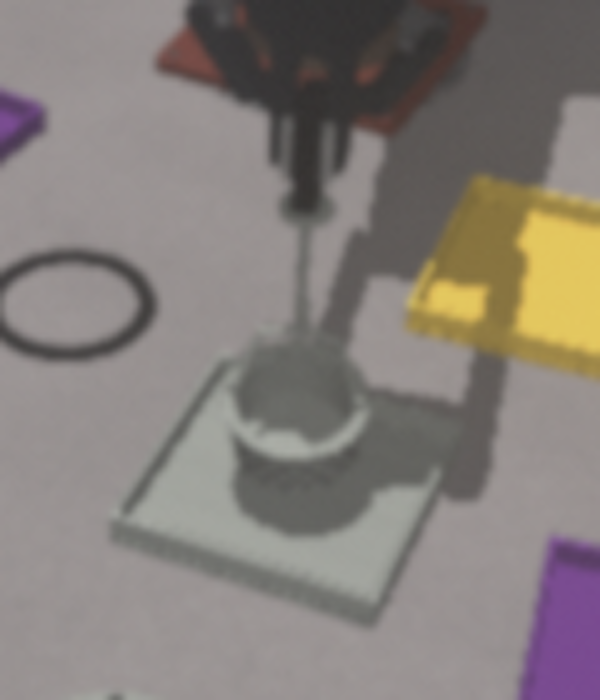

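The basket is over the tray's middle. Lowering slowly to feel for contact.

```bash
python3 -m crank '[{"travel":[0,0,0.3],"twist":0},{"travel":[0,0,0.6],"twist":0},{"travel":[0,0,0.9],"twist":0},{"travel":[0,0,1.2],"twist":0},{"travel":[0,0,1.4],"twist":0},{"travel":[0,0,1.6],"twist":0},{"travel":[0,0,1.7],"twist":0},{"travel":[0,0,1.7],"twist":0}]'
python3 - <<'E'
from h import *
s=st()
E
python3 -m crank '[{"travel":[0,0,0.1],"twist":0},{"travel":[0,0,0.2],"twist":0},{"travel":[0,0,0.3],"twist":0},{"travel":[0,0,0.4],"twist":0},{"travel":[0,0,0.5],"twist":0},{"travel":[0,0,0.6],"twist":0},{"travel":[0,0,0.6],"twist":0},{"travel":[0,0,0.6],"twist":0}]'
python3 - <<'E'
from h import *
s=st()
E
```

```text
time: 30.05
ee_pos: [0.4864, 0.1983, 0.3907]
tcp_rot: [0.0, 0.991, 0.132, -0.0]
force: [0.6, -0.3, -5.7]
width: 0.0131
t 30.05 tcp [0.4864 0.1983 0.3907] q [ 0.      0.9912  0.1322 -0.    ] F [ 0.64 -0.34 -5.7 ] M [ 0.01 -0.03 -0.01] w 0.0131
j [ 0.237 -0.008  1.801 -0.     1.349  1.543]
time: 31.05
ee_pos: [0.4864, 0.1983, 0.3847]
tcp_rot: [-0.0, 0.991, 0.132, 0.0]
force: [0.7, 0.7, -5.7]
width: 0.0133
t 31.05 tcp [0.4864 0.1983 0.3847] q [-0.000e+00  9.912e-01  1.322e-01  1.000e-04] F [ 0.72  0.72 -5.68] M [ 0.01 -0.    0.01] w 0.0133
j [ 0.237 -0.003  1.807 -0.     1.338  1.543]
```

```bash
python3 -m crank '[{"travel":[0,0,0.1],"twist":0},{"travel":[0,0,0.2],"twist":0},{"travel":[0,0,0.3],"twist":0},{"travel":[0,0,0.4],"twist":0},{"travel":[0,0,0.4],"twist":0},{"travel":[0,0,0.4],"twist":0},{"travel":[0,0,0.4],"twist":0},{"travel":[0,0,0.4],"twist":0}]'
python3 - <<'E'
from h import *
s=st()
E
```

```text
time: 32.05
ee_pos: [0.4864, 0.1982, 0.3808]
tcp_rot: [-0.0, 0.991, 0.132, 0.0]
force: [-1.2, -0.9, -1.2]
width: 0.0133
t 32.05 tcp [0.4864 0.1982 0.3808] q [-0.      0.9912  0.1321  0.    ] F [-1.18 -0.91 -1.25] M [-0.14  0.33 -0.01] w 0.0133
j [ 0.237 -0.     1.812  0.     1.33   1.543]
```

Contact: the load came off the hook and the bar now presses the hook's point toward −x, i.e. it is righting itself. Following it down and toward −x.

```bash
python3 -m crank '[{"travel":[-0.1,0,0],"twist":0},{"travel":[-0.2,0,0],"twist":0},{"travel":[-0.3,0,0.1],"twist":0},{"travel":[-0.4,0,0.1],"twist":0},{"travel":[-0.5,0,0.2],"twist":0},{"travel":[-0.6,0,0.2],"twist":0},{"travel":[-0.6,0,0.2],"twist":0},{"travel":[-0.6,0,0.2],"twist":0}]'
python3 - <<'E'
from h import *
s=st()
m,im=grab('scene','s9');crop(im,290,150,120,140,5,'s9c')
E
```

```text
time: 33.05
ee_pos: [0.4806, 0.1967, 0.3787]
tcp_rot: [-0.0, 0.991, 0.132, 0.0]
force: [-1.3, -0.4, -3.1]
width: 0.0132
t 33.05 tcp [0.4806 0.1967 0.3787] q [-0.      0.9912  0.1322  0.    ] F [-1.31 -0.42 -3.11] M [-0.    0.19  0.03] w 0.0132
j [ 0.236 -0.013  1.828 -0.     1.326  1.542]
```

View pics/s9c.png

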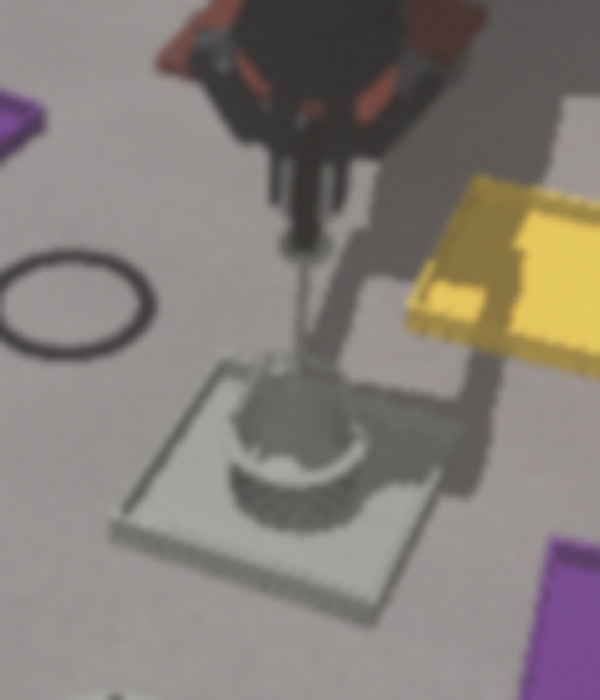

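```bash
python3 -m crank '[{"travel":[-0.1,0,0.05],"twist":0},{"travel":[-0.2,0,0.1],"twist":0},{"travel":[-0.3,0,0.15],"twist":0},{"travel":[-0.4,0,0.2],"twist":0},{"travel":[-0.5,0,0.25],"twist":0},{"travel":[-0.6,0,0.3],"twist":0},{"travel":[-0.6,0,0.3],"twist":0},{"travel":[-0.6,0,0.3],"twist":0}]'
python3 - <<'E'
from h import *
s=st()
E
python3 -m crank '[{"travel":[-0.1,0,0.05],"twist":0},{"travel":[-0.2,0,0.1],"twist":0},{"travel":[-0.3,0,0.15],"twist":0},{"travel":[-0.4,0,0.2],"twist":0},{"travel":[-0.4,0,0.3],"twist":0},{"travel":[-0.4,0,0.3],"twist":0},{"travel":[-0.4,0,0.3],"twist":0},{"travel":[-0.4,0,0.3],"twist":0}]'
python3 - <<'E'
from h import *
s=st()
m,im=grab('scene','s10');crop(im,290,150,120,140,5,'s10c')
E
```

```text
time: 34.1
ee_pos: [0.4748, 0.1951, 0.3757]
tcp_rot: [0.0, 0.991, 0.132, 0.0]
force: [-0.9, 0.4, -3.1]
width: 0.013
t 34.1 tcp [0.4748 0.1951 0.3757] q [0.     0.9912 0.1322 0.    ] F [-0.89  0.38 -3.12] M [-0.05  0.18 -0.01] w 0.013
j [ 0.236 -0.025  1.846 -0.     1.321  1.542]
time: 35.1
ee_pos: [0.4711, 0.1941, 0.3729]
tcp_rot: [0.0, 0.991, 0.132, 0.0]
force: [-0.8, -0.7, -1.3]
width: 0.0132
t 35.1 tcp [0.4711 0.1941 0.3729] q [0.000e+00 9.912e-01 1.322e-01 2.000e-04] F [-0.82 -0.69 -1.34] M [-0.05  0.13 -0.  ] w 0.0132
j [ 0.236 -0.032  1.859 -0.     1.315  1.542]
```

View pics/s10c.png

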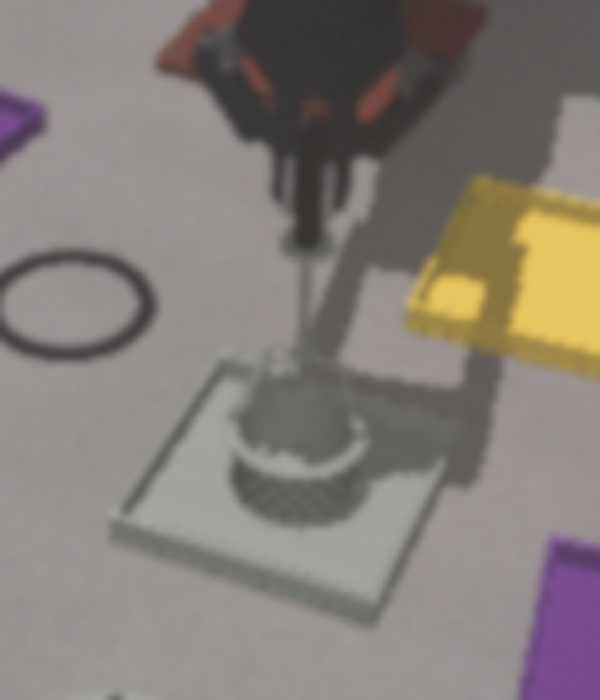

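```bash
python3 -m crank '[{"travel":[-0.1,0,0.1],"twist":0},{"travel":[-0.1,0,0.2],"twist":0},{"travel":[-0.1,0,0.3],"twist":0},{"travel":[-0.1,0,0.4],"twist":0},{"travel":[-0.1,0,0.4],"twist":0},{"travel":[-0.1,0,0.4],"twist":0},{"travel":[-0.1,0,0.4],"twist":0},{"travel":[-0.1,0,0.4],"twist":0}]'
python3 - <<'E'
from h import *
s=st()
E

```

```text
time: 36.15
ee_pos: [0.47, 0.1938, 0.3687]
tcp_rot: [0.0, 0.991, 0.132, 0.0]
force: [0.8, -0.1, -1.6]
width: 0.0132
t 36.15 tcp [0.47   0.1938 0.3687] q [0.     0.9912 0.1322 0.    ] F [ 0.77 -0.11 -1.61] M [ 0.03 -0.06  0.01] w 0.0132
j [ 0.236 -0.031  1.866 -0.     1.307  1.542]
```

Unloaded: the vertical force is just the rod and the side force is noise. Lowering 11 mm more so the point passes below the bar.

```bash
python3 -m crank '[{"travel":[0,0,0.15],"twist":0},{"travel":[0,0,0.3],"twist":0},{"travel":[0,0,0.45],"twist":0},{"travel":[0,0,0.6],"twist":0},{"travel":[0,0,0.75],"twist":0},{"travel":[0,0,0.9],"twist":0},{"travel":[0,0,1.1],"twist":0},{"travel":[0,0,1.1],"twist":0}]'
python3 - <<'E'
from h import *
s=st()
m,im=grab('scene','s11');crop(im,290,170,110,120,6,'s11c')
E

```

```text
time: 37.15
ee_pos: [0.4699, 0.1938, 0.3574]
tcp_rot: [0.0, 0.991, 0.132, -0.0]
force: [0.4, -0.8, -1.6]
width: 0.0128
t 37.15 tcp [0.4699 0.1938 0.3574] q [ 0.000e+00  9.912e-01  1.322e-01 -2.000e-04] F [ 0.39 -0.84 -1.6 ] M [ 0.04  0.04 -0.01] w 0.0128
j [ 0.236 -0.021  1.877  0.     1.285  1.542]
```

View pics/s11c.png

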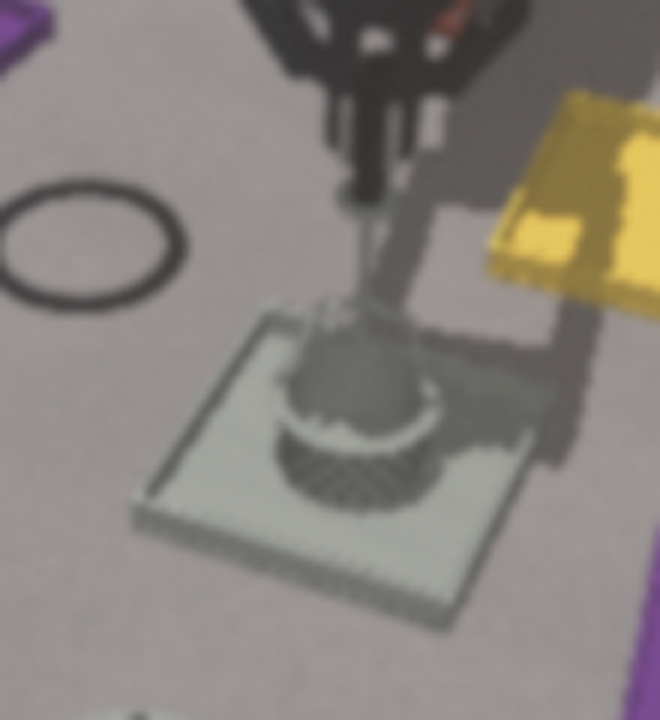

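The basket stands upright in the tray. Lowering 4 mm more, then withdrawing along +x in two checked steps.

```bash
python3 -m crank '[{"travel":[0,0,0.2],"twist":0},{"travel":[0,0,0.4],"twist":0},{"travel":[0,0,0.4],"twist":0},{"travel":[0.15,0,0.4],"twist":0},{"travel":[0.3,0,0.4],"twist":0},{"travel":[0.5,0,0.4],"twist":0},{"travel":[0.7,0,0.4],"twist":0},{"travel":[0.8,0,0.4],"twist":0}]'
python3 - <<'E'
from h import *
s=st()
E
python3 -m crank '[{"travel":[0.2,0,0],"twist":0},{"travel":[0.5,0,0],"twist":0},{"travel":[0.8,0,0],"twist":0},{"travel":[1.1,0,0],"twist":0},{"travel":[1.4,0,0],"twist":0},{"travel":[1.7,0,0],"twist":0},{"travel":[2.0,0,0],"twist":0},{"travel":[2.2,0,0],"twist":0}]'
python3 - <<'E'
from h import *
s=st()
m,im=grab('scene','s12');crop(im,290,170,110,120,6,'s12c')
E

```

```text
time: 38.2
ee_pos: [0.4779, 0.1959, 0.3537]
tcp_rot: [-0.0, 0.991, 0.132, 0.0]
force: [-0.3, -0.2, -1.1]
width: 0.013
t 38.2 tcp [0.4779 0.1959 0.3537] q [-0.      0.9912  0.1322  0.    ] F [-0.34 -0.17 -1.06] M [-0.07 -0.03  0.04] w 0.013
j [ 0.236  0.003  1.861 -0.     1.278  1.542]
time: 39.2
ee_pos: [0.4992, 0.2017, 0.3537]
tcp_rot: [0.0, 0.991, 0.132, -0.0]
force: [0.5, -0.7, -1.0]
width: 0.0131
t 39.2 tcp [0.4992 0.2017 0.3537] q [ 0.      0.9912  0.1321 -0.    ] F [ 0.5  -0.75 -0.95] M [-0.01 -0.01 -0.03] w 0.0131
j [ 0.237  0.056  1.807 -0.     1.279  1.543]
```

View pics/s12c.png

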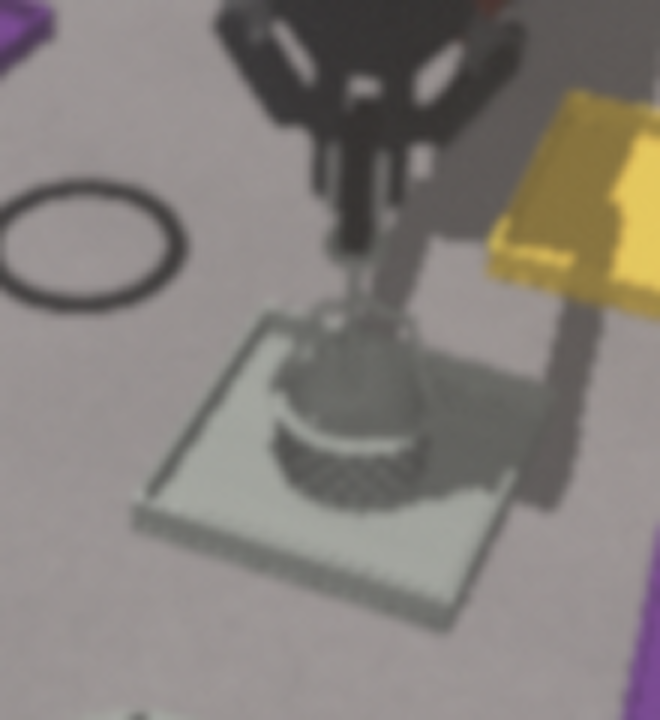

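The hook is clear of the bar and the basket stands undisturbed. Raising, then returning toward the fork while turning back.

```bash
python3 -m crank '[{"travel":[0,0,-2],"twist":0},{"travel":[0,0,-5],"twist":0},{"travel":[0,0,-9],"twist":-4},{"travel":[0,0,-13],"twist":-14},{"travel":[-0.1,2.0,-15],"twist":-24},{"travel":[-0.3,6.0,-15],"twist":-34},{"travel":[-0.6,11.0,-15],"twist":-44},{"travel":[-0.9,16.0,-15],"twist":-54}]'
python3 - <<'E'
from h import *
s=st();Rt=rot(s['tcp_rot']);print((Rt.T@(np.array([.547,-.0248,.50])-s['ee_pos'])*100).round(2),np.degrees(np.arctan2(Rt[1,0],Rt[0,0])))
E

```

```text
time: 40.25
ee_pos: [0.5322, 0.0437, 0.5039]
tcp_rot: [0.0, 0.821, 0.57, 0.0]
force: [-0.0, 0.9, -1.6]
width: 0.0131
t 40.25 tcp [0.5322 0.0437 0.5039] q [1.000e-04 8.213e-01 5.705e-01 2.000e-04] F [-0.03  0.92 -1.63] M [ 0.01  0.03 -0.01] w 0.0131
j [-0.066 -0.046  1.627  0.     1.56   0.291]
[-5.9   3.78  0.39] 69.56451261905488
```

```bash
python3 -m crank '[{"travel":[-1.8,1.1,0],"twist":-10.5},{"travel":[-3.5,2.2,0],"twist":-21},{"travel":[-4.8,3.0,0],"twist":-31.5},{"travel":[-5.6,3.6,0],"twist":-42},{"travel":[-5.6,3.6,0],"twist":-52.5},{"travel":[-5.6,3.6,0],"twist":-63},{"travel":[-5.6,3.6,0],"twist":-73.5},{"travel":[-5.6,3.6,0],"twist":-84}]'
python3 -m crank '[{"travel":[0,0,0],"twist":-9},{"travel":[0,0,0],"twist":-16},{"travel":[0,0,0],"twist":-18.9},{"travel":[0,0,0],"twist":-18.9},{"travel":[0,0,0],"twist":-18.9},{"travel":[0,0,0],"twist":-18.9},{"travel":[0,0,0],"twist":-18.9},{"travel":[0,0,0],"twist":-18.9}]'
python3 - <<'E'
from h import *
s=st();Rt=rot(s['tcp_rot']);print((Rt.T@(np.array([.5486,-.0250,.3189])-s['ee_pos'])*100).round(2),np.degrees(np.arctan2(Rt[1,0],Rt[0,0])))
m,im=grab('wrist','w10')
E

```

```text
time: 41.25
ee_pos: [0.5459, -0.0203, 0.5036]
tcp_rot: [-0.0, 0.229, 0.973, -0.0]
force: [0.0, 0.3, -1.4]
width: 0.013
time: 42.25
ee_pos: [0.5459, -0.0202, 0.5037]
tcp_rot: [-0.0, 0.069, 0.998, 0.0]
force: [-0.4, -0.5, -0.9]
width: 0.0135
t 42.25 tcp [ 0.5459 -0.0202  0.5037] q [-0.      0.069   0.9976  0.    ] F [-0.36 -0.5  -0.93] M [-0.02  0.02  0.03] w 0.0135
j [-0.181 -0.016  1.597  0.     1.56  -1.614]
[-0.33 -0.44 18.48] 172.08236003939683
```

View pics/w10.png

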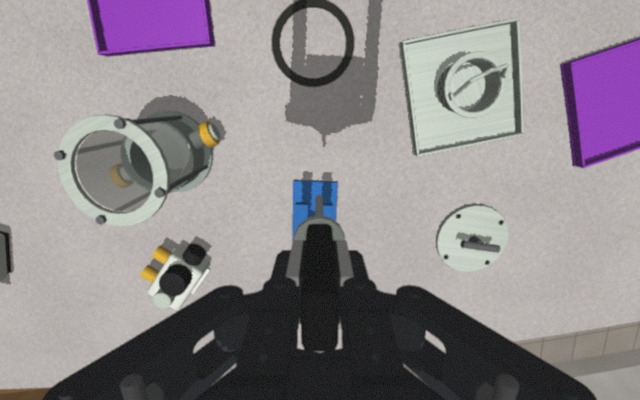

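The basket stands in the tray (~(470,85)), the rod is held straight, and the fork is ahead. Descending at the approach point.

```bash
python3 -m crank '[{"travel":[-0.1,-0.2,1.0],"twist":0},{"travel":[-0.3,-0.4,3.5],"twist":0},{"travel":[-0.3,-0.4,7.0],"twist":0},{"travel":[-0.3,-0.4,10.5],"twist":0},{"travel":[-0.3,-0.4,13.5],"twist":0},{"travel":[-0.3,-0.4,16.0],"twist":0},{"travel":[-0.3,-0.4,17.7],"twist":0},{"travel":[-0.3,-0.4,18.3],"twist":0}]'
python3 - <<'E'
from h import *
s=st();Rt=rot(s['tcp_rot']);print((Rt.T@(np.array([.6134,-.0361,.3189])-s['ee_pos'])*100).round(2),np.degrees(np.arctan2(Rt[1,0],Rt[0,0])))
m,im=grab('scene','s13');crop(im,225,165,80,110,6,'s13c');m,im=grab('wrist','w11');crop(im,200,100,240,200,3,'w11c')
E

```

```text
time: 43.3
ee_pos: [0.548, -0.0246, 0.3193]
tcp_rot: [-0.001, 0.069, 0.998, 0.0]
force: [0.2, -0.5, -0.6]
width: 0.0131
t 43.3 tcp [ 0.548  -0.0246  0.3193] q [-1.000e-03  6.900e-02  9.976e-01  1.000e-04] F [ 0.18 -0.5  -0.57] M [-0.07  0.05  0.05] w 0.0131
j [-0.189  0.117  1.81  -0.     1.217 -1.621]
[-6.64 -0.24  0.03] 172.08483620257633
```

View pics/s13c.png

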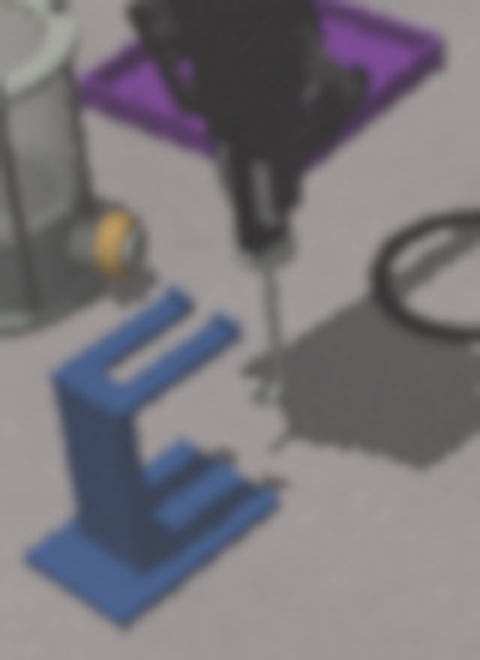

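View pics/w11c.png

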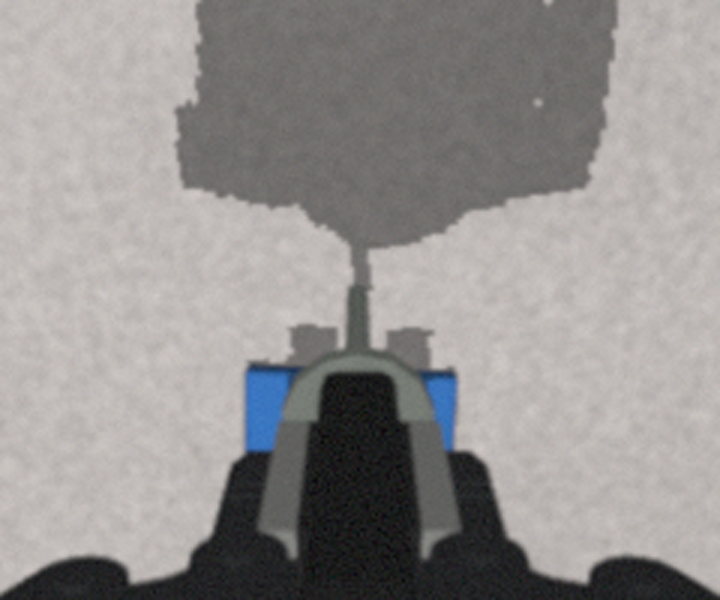

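The view matches the way out (w6). Sliding in 10 mm above the prongs.

```bash
python3 -m crank '[{"travel":[-0.7,-0.05,0],"twist":0},{"travel":[-1.8,-0.1,0],"twist":0},{"travel":[-3.0,-0.1,0],"twist":0},{"travel":[-4.2,-0.15,0],"twist":0},{"travel":[-5.4,-0.2,0],"twist":0},{"travel":[-6.2,-0.2,0],"twist":0},{"travel":[-6.6,-0.2,0],"twist":0},{"travel":[-6.6,-0.2,0],"twist":0}]'
python3 - <<'E'
from h import *
s=st()
m,im=grab('scene','s14');crop(im,225,165,80,110,6,'s14c')
E

```

```text
time: 44.4
ee_pos: [0.6136, -0.0357, 0.3206]
tcp_rot: [-0.0, 0.069, 0.998, 0.0]
force: [0.5, 1.1, -1.6]
width: 0.0133
t 44.4 tcp [ 0.6136 -0.0357  0.3206] q [-2.000e-04  6.900e-02  9.976e-01  0.000e+00] F [ 0.55  1.1  -1.61] M [0.01 0.01 0.02] w 0.0133
j [-0.186  0.267  1.634 -0.     1.241 -1.619]
```

View pics/s14c.png

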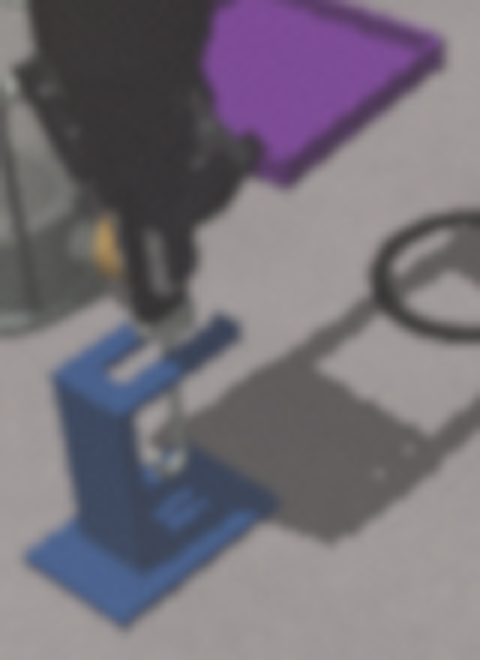

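The shank is in the slot with the collar just above the prongs. Lowering ~11.5 mm gently.

```bash
python3 -m crank '[{"travel":[0,0,0.2],"twist":0},{"travel":[0,0,0.4],"twist":0},{"travel":[0,0,0.6],"twist":0},{"travel":[0,0,0.8],"twist":0},{"travel":[0,0,0.95],"twist":0},{"travel":[0,0,1.05],"twist":0},{"travel":[0,0,1.1],"twist":0},{"travel":[0,0,1.1],"twist":0}]'
python3 - <<'E'
from h import *
s=st()
E

```

```text
time: 45.45
ee_pos: [0.6135, -0.0357, 0.3097]
tcp_rot: [-0.0, 0.069, 0.998, 0.0]
force: [-0.3, 0.0, -1.9]
width: 0.0134
t 45.45 tcp [ 0.6135 -0.0357  0.3097] q [-0.      0.069   0.9976  0.    ] F [-0.32  0.02 -1.86] M [ 0.05 -0.02  0.02] w 0.0134
j [-0.186  0.278  1.643  0.     1.221 -1.619]
```

```bash
python3 -m crank '[{"travel":[0,0,0.03],"twist":0},{"travel":[0,0,0.06],"twist":0},{"travel":[0,0,0.1],"twist":0},{"travel":[0,0,0.1],"twist":0},{"travel":[0,0,0.1],"twist":0},{"travel":[0,0,0.1],"twist":0},{"travel":[0,0,0.1],"twist":0},{"travel":[0,0,0.1],"twist":0}]'
python3 - <<'E'
from h import *
s=st()
E

```

```text
time: 46.45
ee_pos: [0.6135, -0.0357, 0.3089]
tcp_rot: [0.0, 0.069, 0.998, -0.0]
force: [-1.3, 0.3, 1.9]
width: 0.0129
t 46.45 tcp [ 0.6135 -0.0357  0.3089] q [ 1.000e-04  6.900e-02  9.976e-01 -0.000e+00] F [-1.29  0.34  1.87] M [ 0.01  0.32 -0.07] w 0.0129
j [-0.186  0.278  1.643  0.     1.22  -1.619]
```

The collar is seated (force up by ~3.7 N, same as at the pick). Opening the gripper, then rising.

```bash
python3 -m crank '[{"travel":[0,0,0],"twist":0},{"travel":[0,0,0],"twist":0},{"travel":[0,0,0],"twist":0},{"travel":[0,0,0],"twist":0},{"travel":[0,0,0],"twist":0},{"travel":[0,0,0],"twist":0},{"travel":[0,0,0],"twist":0},{"travel":[0,0,0],"twist":0}]' 1
python3 - <<'E'
from h import *
s=st();m,im=grab('wrist','w12')
E
```

```text
time: 47.45
ee_pos: [0.6135, -0.0357, 0.3087]
tcp_rot: [0.0, 0.069, 0.998, 0.0]
force: [0.6, -1.4, -0.1]
width: 0.0853
t 47.45 tcp [ 0.6135 -0.0357  0.3087] q [0.     0.069  0.9976 0.    ] F [ 0.63 -1.44 -0.15] M [-0.04 -0.   -0.02] w 0.0853
j [-0.186  0.279  1.643  0.     1.22  -1.619]
```

View pics/w12.png

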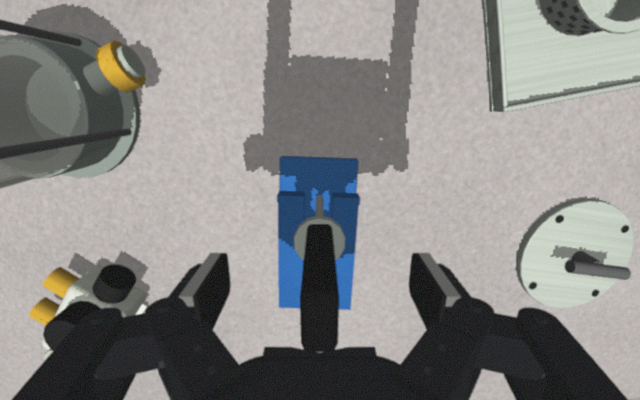

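The rod hangs in the slot with the fingers clear on both sides. Rising straight up and checking everything.

```bash
python3 -m crank '[{"travel":[0,0,-0.5],"twist":0},{"travel":[0,0,-2],"twist":0},{"travel":[0,0,-4.5],"twist":0},{"travel":[0,0,-7.5],"twist":0},{"travel":[0,0,-10.5],"twist":0},{"travel":[0,0,-13],"twist":0},{"travel":[0,0,-14.5],"twist":0},{"travel":[0,0,-15],"twist":0}]'
python3 - <<'E'
from h import *
s=st();m,im=grab('wrist','w13');m,im=grab('scene','s15');crop(im,170,130,240,170,3.3,'s15c')
E
```

```text
time: 48.5
ee_pos: [0.6136, -0.0357, 0.4603]
tcp_rot: [0.001, 0.069, 0.998, -0.0]
force: [-0.0, 0.8, 0.2]
width: 0.0855
t 48.5 tcp [ 0.6136 -0.0357  0.4603] q [ 1.100e-03  6.900e-02  9.976e-01 -1.000e-04] F [-0.05  0.85  0.21] M [-0.01  0.05  0.  ] w 0.0855
j [-0.186  0.165  1.487 -0.     1.488 -1.619]
```

View pics/w13.png

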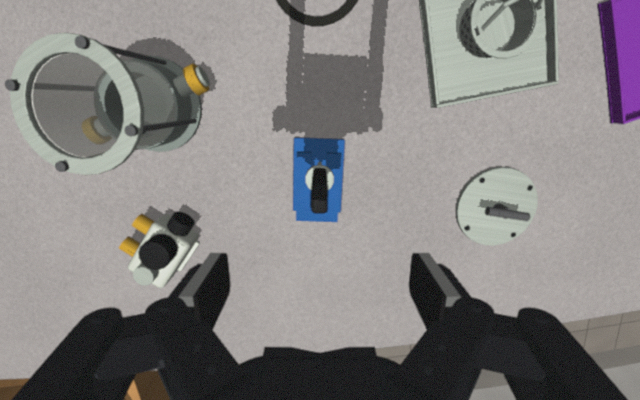

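View pics/s15c.png

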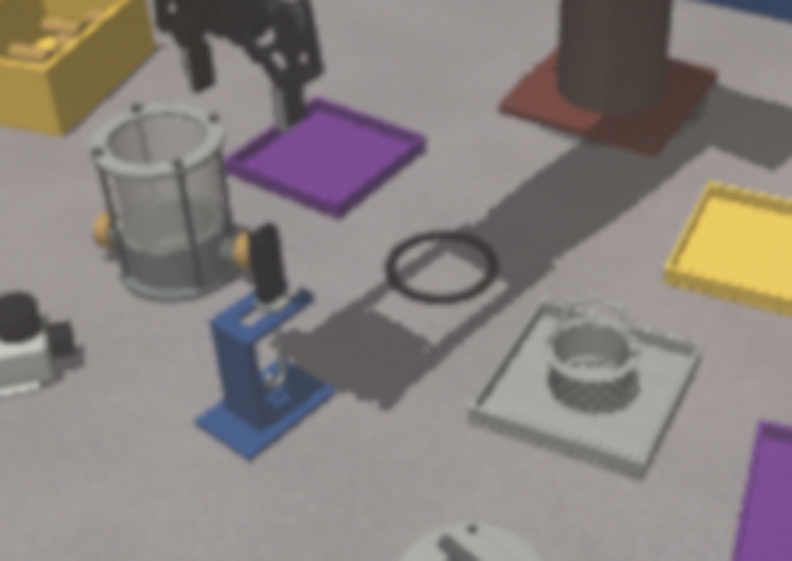

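The housing is empty, the basket stands upright in the tray, the rod hangs in the fork, and the cover, gasket and valve are undisturbed. The gripper is free.

```bash
python3 -c "
from cell import order; print(order.job_done())"
```

```text
the job is handed in; nothing more can be done
None
```

The basket is standing upright in the grey drip tray, the rod is back in its fork, and I handed the job in at about 48.6 s of the 72 s.

**What I did:** I took the rod from its fork and felt the bail with the shank at about 2.4 N, close to where the wrist image put it. I hooked the bar, drew the basket out at about 4.7 N above the rod's own weight, and carried it to the tray. I followed it down as it righted itself, unhooked, and hung the rod back.

**Last checks:**
- The final pictures show the housing empty, the basket upright in the tray and the rod hanging in the fork. The cover, gasket and valve look unmoved by eye; I did not measure their positions again.
- The gripper is open and clear of everything.
- The forces I read while touching the basket stayed well under 15 N, but I only read them between moves, not continuously.

**What disagreed:**
- **Hook direction:** The hook pointed towards the fork's post at the start (fork +x), not to about −x as stated. I followed the pictures, turned the rod half round before going into the housing, and hung it back pointing the same way as found.
- **Mouth position:** My first wrist picture put the housing mouth about 6 mm off because the arm was still settling. A second picture brought it to within about 2 mm of the fixed cameras.

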